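# Stack a returned chestpiece in the cleaning fixture

## Task

Somebody left the ear tip case in the fixture's pocket: take it out and send it down the chute so that it ends in the lower tray. Then stack the set squarely and flat in the pocket, in this order: the chestpiece body, every spacer plate that lies on the counter, and the steel bell cover on top. Last, press the fixture's hinged cover down until its catch holds it shut; leave all other things where they are.

Things in the scene. Friction and masses are not known exactly. Their poses are not given: they have to be found in the camera images.
- fixture: Fixed stacking fixture; origin on the counter under the pocket's middle, z up. Base plate 12 mm thick, x -90..70, y -58..58 mm. Four steel corner angles, 74 mm high overall, form the pocket. Also a catch post (8 x 22 mm, 87 mm high) at x = -84 mm and two hinge posts (88 mm high) at x = 60, y = +-42 mm.
- pocket (a point): Centre of the pocket's floor (12 mm above the counter); axes as the fixture. 61 mm square between the inner faces of the corner angles (6 mm thick, legs 11 mm). The middle 39 mm of each side is open, so fingers can hold a part by its sides all the way down; best on the +y and -y sides, where nothing else stands.
- cover (a joint): Hinged cover, rad: 0 = shut, 1.75 = open, leaning back a little. A light spring (under 1 N at the free edge) reopens it from any angle unless the catch holds. At about 0.1 rad its free edge meets the ball catch; about 7 N down on the pad takes it past, and at 0 the catch holds with about 4 N. Push its outer face over with closed fingertips, then press the pad down.
- cover_hinge (a point): Middle of the cover's hinge axis, at x = 60 mm, z = 82 mm in the fixture's frame, axis along the fixture's y; turns with the cover. The cover is a clear 5 mm plate, steel-rimmed, 70 mm wide, reaching 118 mm from the hinge (towards the fixture's -x when shut, its middle plane then 82 mm above the counter).
- cover_pad (a point): Black rubber press pad on the outer (upper when shut) face of the cover, 100 mm from the hinge axis, on the middle line; moves with the cover.
- chute: Fixed metal return chute. Origin on the counter, z up. A smooth steep slide 124 mm wide between side lips (24 mm high) falls towards the chute's -y, from y = +70 mm, z = 155 mm to y = -60 mm, z = 35 mm, into a low open tray.
- chute_mid (a point): Point on the slide's surface, on its middle line, in the upper part (113 mm above the counter); a thing let go just above it slides down into the tray. Axes as the chute.
- tray (a point): Centre of the lower tray's floor (6 mm above the counter). Inside 124 mm (x) by 146 mm (y), walls 42 mm high. Axes as the chute.
- case: Orange plastic ear tip case, 48 (x) x 42 (y) x 24 mm high, 50 g; origin under its centre. At the start it lies in the fixture's pocket, roughly in line with the fixture.
- chestpiece: Grey chestpiece body with a rounded square housing 56 x 56 mm, 24 mm high, a round steel face on top, about 160 g; origin under its centre.
- bell_cover: Steel bell cover, the top disc: round, 56 mm across, 10 mm high (upright rim 7 mm, then bevelled), about 120 g; origin under its centre.
- spacer1: Flat black spacer plate, 56 x 56 mm, 7 mm thick, with a grey round centre, about 40 g; the same either way up. Origin at its CENTRE (3.5 mm above what it lies on). Two to four of the four spacers are there in any run.
- spacer2: Flat black spacer plate, 56 x 56 mm, 7 mm thick, with a grey round centre, about 40 g; the same either way up. Origin at its CENTRE (3.5 mm above what it lies on). Two to four of the four spacers are there in any run.
- spacer3: Flat black spacer plate, 56 x 56 mm, 7 mm thick, with a grey round centre, about 40 g; the same either way up. Origin at its CENTRE (3.5 mm above what it lies on). Two to four of the four spacers are there in any run.
- spacer4: Flat black spacer plate, 56 x 56 mm, 7 mm thick, with a grey round centre, about 40 g; the same either way up. Origin at its CENTRE (3.5 mm above what it lies on). Two to four of the four spacers are there in any run.
- desk_bell: Bystander: brass desk bell, 68 mm across, 47 mm high; origin under its centre.
- stamp: Bystander: rubber stamp with a wooden knob, 26 mm square foot, 43 mm high; origin under its centre.
- stapler: Bystander: stapler, 125 x 34 x 39 mm; origin under its centre.
- gel: Bystander: bottle of hand gel, 60 mm across, 150 mm high; origin under its centre.
- mug: Bystander: white mug, 80 mm across, 90 mm high; origin under its centre.
- tape: Bystander: grey roll lying flat, 60 mm across, 18 mm high; origin under its centre.
- pen: Bystander: black pen lying down, 10 mm thick, 140 mm long; origin under its centre.
Things that resemble listed ones, but are neither listed nor needed, are in the scene too. Leave any blue or orange look-alike of the bell_cover alone. Leave any purple look-alike of the spacer3 alone.

How it is judged:
By the outcome, as a careful person would: the job done as asked, in the order asked, and still so for the second after the job is handed in, with the robot touching nothing.
Of spacer1, spacer2, spacer3, spacer4 only 2 to 4 are there at a start; the rules pass over those that are not, and their reading is None.
At some moment in a run one of chestpiece, bell_cover, spacer1, spacer2, spacer3, spacer4 may be knocked a few centimetres aside while the robot is not near it.
Once in a run the grip may slacken for a moment while it holds something.
It also fails if it takes over 208 s, if anything falls off the work surface, if the arm or the gripper's body presses on something with over 40 N, if the wrist force passes 120 N, or if a joint passes its speed limit or range.

## Robot

A 6-joint arm with a two-finger parallel gripper is mounted at the origin on the work surface. World frame = base frame: x ahead of the robot, y to its left, z up, the work surface at z = 0. Lengths are in m, angles in rad, forces in N, time in s.
With the tool pointing down it reaches from about 0.325 to 0.9 m from the base axis. Payload 3.5 kg.
Tool frame: the origin (TCP) lies at the very end of the fingers, on their centre line; the grasp point (between the pads) lies 19 mm behind it; z points along the fingers, y is the line along which they close (so a half turn about z gives the same grasp; the last joint's range is limited). The gripper opens to 85 mm and grips with 20 to 120 N. Pads are 22 mm wide; open, the fingers measure 114 mm over their backs; the gripper's body (76 mm by 85 mm) begins 54 mm behind the grasp point. The pads swing forward as they close: fully open they stand 13 mm farther back than shut.
Start: joints at [-1.273, 0.276, -0.026, 1.268, 0, 1.467], TCP at [0.244, -0.575, 0.231] pointing down, gripper open.
Joint ranges: [-3.12, 3.12], [-0.85, 1.88], [-1.08, 1.24], [-1.95, 2.15], [-1.57, 1.53], [-3.14, 3.14]. Speed limits (rad/s): [2.57, 2.57, 3.14, 3.14, 3.14, 3.14].

## Interface

Orientations are given as a unit quaternion [x, y, z, w].
In Python, from cell import status, imaging, order, nets gives the robot as it stands.
- The arm moves only by the shell command python3 -m crank 'ROWS' [FORCE]. ROWS is JSON, a list of rows, each an object of numbers: "tx", "ty", "tz": the shift along the tool's x, y, z in cm; "roll": the turn about the tool's z in degrees; "gripper": the finger opening in cm, from 0 to 8.54. In form: [{"tx": .., "ty": .., "tz": .., "roll": .., "gripper": ..}, ...]. A call has 1 to 8 rows; each row shifts and turns the commanded pose from where the row before left it, along the tool's axes as they then stand; what a row does not reach is not made up. A row lasts 1/10 s, in which the tool goes at most 50 mm and 8.59 degrees, less where a joint would pass 70% of its speed; a pose out of reach is approached as far as the arm can. A call with a gripper value outside its range is refused whole. The fingers move at their own pace and stop on an object; FORCE is the grip in N (left out, the last holds). Time passes only in rows, so rows that do not move let the fingers close. It gives the time, the measured TCP pose, the force, the opening and the grip force at its end, in the units of the state.
- status.read_state(): the state, without advancing time (a new reading comes with each control period).
- imaging.read_camera(name): name is "side" or "top"; returns (picture, depth): 420x560x3 uint8, red, green, blue; 420x560 float32, m along the optical axis (not along the pixel's ray), 0 where there is no reading.
- imaging.camera_model(name): a dict with "mtx" (3x3 intrinsics, pixels), "R" (3x3) and "t" (3): a world point X has camera coordinates R X + t. Camera axes: x right, y down, z forward; pixel columns grow to the right and rows downward; lengths in m; the calibration is good to about 2 mm. A picture is of the moment at which its call begins. camera_model takes no time and is no camera call.
- order.sign_off(): hands the job in; it is judged then, once.
Trained networks look in the newest picture that a camera, given by its name, has taken for a name from the list of things; names that differ only in an ending like _2 or _b are one class to them, and where a whole thing is asked for, a point or a joint stands for the part that bears it (a point fixed in the world has none). Each returns a list of dicts, best first, with "p" (0 to 1); they miss things now and then, are a little off and sometimes report something else, mostly with a low value. They report only what shows in the picture. A call takes as long as a camera call. They do not tell look-alikes from the thing itself.
- nets.search_frame(camera, label): "point" ([row, column] in pixels, amid what is visible of it).
- nets.spot_point(camera, label): "point" ([row, column] in pixels: a listed point, or the origin of a listed thing).
The state is a dict: "time": time; "joint_pos": joint angles; "qvel": joint speeds; "joint_efforts": joint torques, N m; "eef_pos": TCP position; "tcp_rot": TCP orientation; "ft_force": force on the tool from outside, world axes, zero at the start; "torque": the same for the moment, N m; "grip_width": finger opening in m; "gripper_force": force on a finger pad.
Only numpy, scipy, OpenCV 4.12 (cv2) and the standard library are available. Lean on these libraries where they do the work, as an engineer would, in place of code of your own. Each camera call takes 0.05 s, during which the arm holds its last target. There are 200 camera calls.

## Working session

There is one attempt and no reset: what is moved stays moved. The work goes in short steps, Python scripts to look and compute and a shell command to move; the robot and the scene stay as the last step left them, time stands still between calls to the robot, and variables do not carry over. Pictures are saved under pics/ and viewed, at most 14 in all, crops included, and the job is handed in when it is done.

```bash
ls; mkdir -p pics; cat > h.py <<'E'
import numpy as np, cv2
from cell import status, imaging, order, nets
from scipy.spatial.transform import Rotation as Ro
def cam(n):
    p,d=imaging.read_camera(n); m=imaging.camera_model(n)
    return p,d,m
def save(p,name): cv2.imwrite('pics/'+name,cv2.cvtColor(p,cv2.COLOR_RGB2BGR))
def px2w(m,r,c,d):
    K=m['mtx'];x=np.linalg.inv(K)@np.array([c,r,1.])*d
    return np.array(m['R']).T@(x-np.array(m['t']))
def px_plane(m,r,c,z):
    R=np.array(m['R']);t=np.array(m['t']);o=-R.T@t;v=R.T@np.linalg.inv(m['mtx'])@np.array([c,r,1.])
    return o+v*(z-o[2])/v[2]
def cloud(m,d):
    rr,cc=np.mgrid[:d.shape[0],:d.shape[1]]
    v=np.stack([cc,rr,np.ones_like(rr)],-1)@np.linalg.inv(m['mtx']).T*d[...,None]
    return (v-np.array(m['t']))@np.array(m['R'])
def proj(m,X):
    q=np.array(m['mtx'])@(np.array(m['R'])@np.array(X)+np.array(m['t']));return q[1]/q[2],q[0]/q[2]
def st():
    s=status.read_state();print({k:np.round(s[k],4).tolist() for k in('time','eef_pos','tcp_rot','ft_force','grip_width','gripper_force','joint_pos')});return s
E
python3 - <<'E'
from h import *
s=st()
for n in('side','top'):
    p,d,m=cam(n);save(p,n+'0.png');np.savez('pics/'+n+'0.npz',p=p,d=d);R=np.array(m['R']);print(n,-R.T@np.array(m['t']),R[2],m['mtx'])
E
```

```text
pics
{'time': 0.0, 'eef_pos': [0.2436, -0.5747, 0.2301], 'tcp_rot': [0.98, 0.1991, -0.0001, -0.0011], 'ft_force': [1.0073, 0.7699, -0.2519], 'grip_width': 0.0857, 'gripper_force': 0.0, 'joint_pos': [-1.2734, 0.2771, -0.0279, 1.268, 0.0, 1.4674]}
side [-0.00844682  0.79803386  0.63065083] [ 0.50682986 -0.7096096  -0.48946676] [[385.95744369   0.         287.80400238]
 [  0.         385.95744369 211.28414678]
 [  0.           0.           1.        ]]
top [ 0.45445109 -0.00580156  1.07768736] [ 0.08335898  0.00905595 -0.99647843] [[387.22948425   0.         276.10615075]
 [  0.         387.22948425 213.82927007]
 [  0.           0.           1.        ]]
```

```bash
python3 -m crank 2>&1 | head -5
```

```text
invalid input
```

View pics/top0.png

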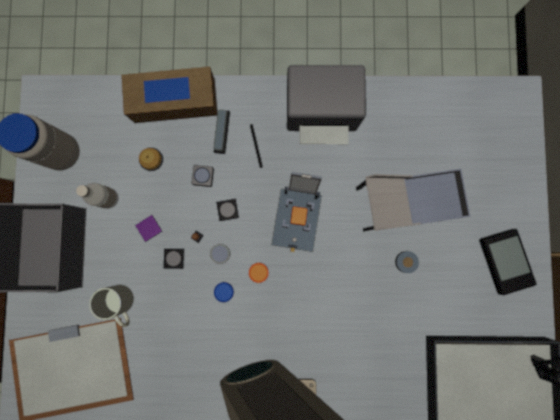

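View pics/side0.png

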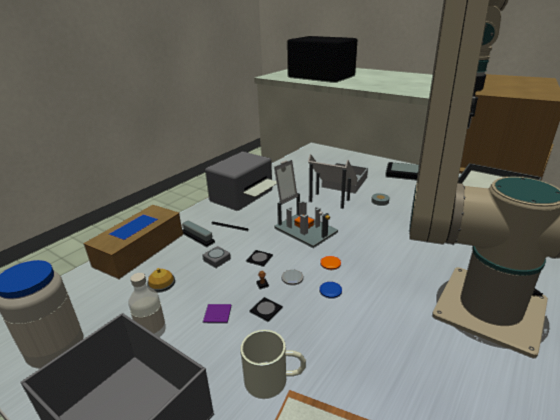

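```bash
python3 - <<'E'
from h import *
m={n:imaging.camera_model(n) for n in('top','side')}
for l in['fixture','pocket','cover_hinge','cover_pad','chute','chute_mid','tray','case','chestpiece','bell_cover','spacer1']:
  for n in('top','side'):
    r=nets.spot_point(n,l)
    d=np.load('pics/%s0.npz'%n)['d']
    for q in r:
      if q['p']<.3: continue
      a,b=q['point'];z=d[int(np.clip(a,0,419)),int(np.clip(b,0,559))]
      print(l,n,round(q['p'],2),np.round([a,b],1),'w',np.round(px2w(m[n],a,b,z),3) if z>0 else None)
E
```

```text
fixture top 0.58 [215.5 296.6] w [ 0.537 -0.052  0.036]
fixture side 0.67 [230.9 304.2] w [ 0.51  -0.009  0.026]
pocket top 0.77 [215.7 295.1] w [ 0.537 -0.048  0.038]
pocket side 0.92 [227.7 305.4] w [ 0.509 -0.014  0.034]
cover_hinge top 0.65 [190.7 303.4] w [ 0.597 -0.066  0.094]
cover_hinge side 0.65 [199.  289.9] w [ 0.597 -0.062  0.084]
cover_hinge side 0.5 [200.7 379.2] w [ 0.411 -0.325  0.015]
cover_pad top 0.95 [174.  307.3] w [ 0.62  -0.069  0.202]
cover_pad side 0.88 [165.9 281.5] w [ 0.616 -0.049  0.193]
chute top 0.97 [201.8 382.1] w [ 0.566 -0.259  0.123]
chute side 0.8 [197.1 331.4] w [ 0.575 -0.288 -0.002]
chute_mid top 0.65 [202.9 385.2] w [ 0.564 -0.269  0.114]
chute_mid side 0.81 [168.  329.4] w [ 0.562 -0.241  0.13 ]
chute_mid side 0.65 [284.2 261.2] w [0.481 0.232 0.007]
tray top 0.64 [193.9 431. ] w [ 0.602 -0.426  0.008]
tray side 0.68 [176.9 345. ] w [ 0.503 -0.24   0.113]
tray side 0.53 [199.5 330.4] w [ 0.571 -0.273 -0.003]
case top 0.73 [216.7 298.3] w [ 0.534 -0.056  0.041]
case side 0.43 [226.  304.4] w [ 0.511 -0.01   0.042]
chestpiece top 0.65 [180.7 20
[... 319 characters left out ...]
er side 0.73 [279.9 292.3] w [0.425 0.178 0.009]
bell_cover side 0.69 [260.5 333.1] w [0.379 0.052 0.01 ]
bell_cover side 0.57 [290.  329.4] w [0.329 0.161 0.011]
spacer1 top 0.8 [225.7 149.9] w [0.509 0.353 0.01 ]
spacer1 top 0.68 [215.5 299.7] w [ 0.537 -0.06   0.037]
spacer1 top 0.67 [256.7 171.7] w [0.424 0.291 0.008]
spacer1 top 0.62 [209.7 229. ] w [0.555 0.135 0.005]
spacer1 top 0.62 [297.8 120.3] w [0.322 0.397 0.086]
spacer1 top 0.52 [174.8 306.6] w [ 0.618 -0.067  0.203]
spacer1 top 0.46 [179.6 201.5] w [0.636 0.211 0.021]
spacer1 side 0.77 [260.5 257.5] w [0.552 0.159 0.005]
spacer1 side 0.77 [309.  266.8] w [0.416 0.293 0.008]
spacer1 side 0.58 [313.4 216.6] w [0.504 0.366 0.005]
```

The top view shows the fixture at (215,297) with the orange case in its pocket. Its hinge and open cover are at the top, about (185,305), and the catch side is towards the bottom. The chute slide is at (203,385), falling right into the tray at (197,435).

- **Chestpiece:** (176,203).
- **Black spacers with a grey centre:** (209,228) and (258,173). The purple plate at (228,149) is the look-alike.
- **Bell cover candidates:** grey (253,220), orange (272,259) and blue (292,223). The grey/steel one fits the description.

I'll enlarge the middle of the view to confirm this and measure.

```bash
python3 - <<'E'
from h import *
f=np.load('pics/top0.npz');p=f['p']
c=p[150:310,125:345];save(np.clip(cv2.resize(c,None,fx=3.6,fy=3.6,interpolation=cv2.INTER_CUBIC).astype(float)*1.5,0,255).astype('uint8'),'crop1.png')
for n in('top','side'):
  f=np.load('pics/%s0.npz'%n);m=imaging.camera_model(n);C=cloud(m,f['d']);d=f['d']>0
  # counter plane check
  sel=d&(abs(C[...,2])<.012)&(abs(C[...,0]-.45)<.2)&(abs(C[...,1]-.1)<.25)
  P=C[sel];A=np.c_[P[:,:2]-[.5,.1],np.ones(len(P))];print(n,'plane',np.linalg.lstsq(A,P[:,2],rcond=None)[0])
  for nm,xy in dict(chest=(.633,.21),sp1=(.555,.145),sp2=(.42,.292),bell=(.434,.165),case=(.537,-.055)).items():
    s=d&(np.hypot(C[...,0]-xy[0],C[...,1]-xy[1])<.04)
    z=C[s][:,2];print(nm,np.round(np.percentile(z,[10,50,75,90,97]),4))
E
```

```text
top plane [ 0.00100093 -0.00202668  0.0014572 ]
chest [-0.001   0.0207  0.0243  0.0261  0.0276]
sp1 [-0.001   0.0056  0.0077  0.009   0.0102]
sp2 [-0.0007  0.0053  0.0077  0.0091  0.0104]
bell [-0.0011  0.0045  0.0098  0.0116  0.0131]
case [0.0107 0.0162 0.0362 0.0384 0.0644]
side plane [ 0.00315415 -0.00223534  0.00067875]
chest [-0.0018  0.0116  0.0228  0.024   0.025 ]
sp1 [-0.0016  0.0049  0.0062  0.0069  0.008 ]
sp2 [-0.0016  0.0051  0.0064  0.0071  0.0077]
bell [-0.0018  0.0039  0.0086  0.0097  0.0104]
case [0.0107 0.031  0.0457 0.0649 0.0719]
```

View pics/crop1.png

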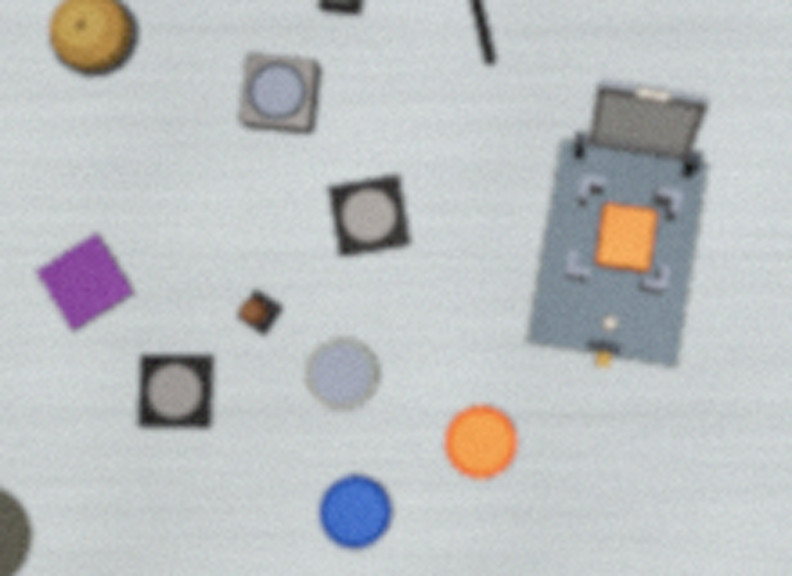

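Confirmed. In the crop the steel/grey bell cover is at (373,343), i.e. (253,220) in the full top view. The orange (442,480) and blue (512,355) discs are look-alikes. The two black spacers are at (215,370) and (390,175), and purple (283,85) is a look-alike. Next I'll fit the poses by silhouette in both cameras.

```bash
cat > fit.py <<'E'
from h import *
from scipy.optimize import minimize
U=5
def box(x0,x1,y0,y1,z0,z1): return np.array([[x,y,z] for x in(x0,x1) for y in(y0,y1) for z in(z0,z1)])
a=np.linspace(0,2*np.pi,40)
def disc(r,z): return np.r_[np.c_[r*np.cos(a),r*np.sin(a),0*a],np.c_[r*np.cos(a),r*np.sin(a),0*a+z*.7],np.c_[(r-.004)*np.cos(a),(r-.004)*np.sin(a),0*a+z]]
M=dict(chest=box(-.028,.028,-.028,.028,0,.024),spacer=box(-.028,.028,-.028,.028,0,.007),bell=disc(.028,.010),
 plate=box(-.09,.07,-.058,.058,0,.012),case=box(-.024,.024,-.021,.021,0,.024))
def fit(n,p,kind,x0,z0=0,thr=None,ign=None,maskf=None,pad=8):
    m=imaging.camera_model(n);V=M[kind]
    def pts(q):
        c,s=np.cos(q[2]),np.sin(q[2]);X=np.c_[c*V[:,0]-s*V[:,1]+q[0],s*V[:,0]+c*V[:,1]+q[1],V[:,2]+z0]
        Y=(X@np.array(m['R']).T+m['t'])@np.array(m['mtx']).T;return Y[:,:2]/Y[:,2:]
    P=pts(x0);lo=np.floor(P.min(0)-pad).astype(int);hi=np.ceil(P.max(0)+pad).astype(int)
    c=p[lo[1]:hi[1],lo[0]:hi[0]].astype(np.float32);B=cv2.resize(c,None,fx=U,fy=U,interpolation=cv2.INTER_CUBIC)
    if maskf is None:
        edge=np.r_[c[:2].reshape(-1,3),c[-2:].reshape(-1,3),c[:,:2].reshape(-1,3),c[:,-2:].reshape(-1,3)]
        D=np.linalg.norm(B-np.median(edge,0),axis=2);mk=(D>(thr or 40))
    else: mk=maskf(B)
    mk=mk.astype(np.float32);W=np.ones_like(mk)
    if ign: W[:max(0,(ign-lo[1])*U)]=0
    def cost(q):
        h=cv2.convexHull(((pts(q)-lo+.5)*U-.5).astype(np.float32));r=np.zeros(mk.shape,np.uint8)
        cv2.fillConvexPoly(r,np.round(h*16).astype(np.int32),255,cv2.LINE_AA,4)
        return (W*abs(r/255.-mk)).sum()/(r.sum()/255)
    best=None
    for dy in((0,) if kind=='bell' else (0,.25,-.25)):
        s=np.array(x0)+[0,0,dy];r=minimize(cost,s,method='Nelder-Mead',options=dict(initial_simplex=[s,s+[.006,0,0],s+[0,.006,0],s+[0,0,.15]],xatol=1e-5,fatol=1e-5,maxiter=300))
        if best is None or r.fun<best.fun: best=r
    return best.x,best.fun
E
python3 - <<'E'
from fit import *
for n in('top','side'):
    p=np.load('pics/%s0.npz'%n)['p']
    for nm,k,x0 in(('chest','chest',(.63,.21,-.1)),('sp1','spacer',(.55,.145,.1)),('sp2','spacer',(.42,.29,0)),('bell','bell',(.435,.165,0))):
        for t in (35,60):
            x,f=fit(n,p,k,x0,thr=t);print(n,nm,t,np.round(x[:2]*1000,1),np.round(np.degrees(x[2]),1),round(f,3))
    org=lambda B:(B[...,0]-B[...,2]>60)
    x,f=fit(n,p,'case',(.537,-.055,-.1),z0=.012,maskf=org);print(n,'case',np.round(x[:2]*1000,1),np.degrees(x[2]),f)
    if n=='top':
      for t in (35,60):
        x,f=fit(n,p,'plate',(.537,-.055,-.15),thr=t,ign=196);print(n,'plate',np.round(x[:2]*1000,1),np.degrees(x[2]),f)
    C=cloud(imaging.camera_model(n),np.load('pics/%s0.npz'%n)['d']);s=(C[...,2]>.066)&(C[...,2]<.08)&(np.hypot(C[...,0]-.53,C[...,1]+.055)<.056)
    print(len(C[s]),C[s].mean(0));cc,l=cv2.connectedComponents(s.astype(np.uint8))[:2]
    for i in range(1,cc): print('  corner',np.round(C[l==i].mean(0)*1000,1),(l==i).sum())
E
```

```text
top chest 35 [648.7 209.8] -5.5 0.064
top chest 60 [648.2 209.1] -7.7 0.413
top sp1 35 [556.  140.7] 10.1 0.067
top sp1 60 [555.6 140.5] 10.3 0.297
top sp2 35 [419.7 287.1] -1.3 0.067
top sp2 60 [419.4 286.9] 0.3 0.234
top bell 35 [433.6 158.5] 13.6 0.163
top bell 60 [412.9 186.8] 2.9 1.09
top case [538.4 -57. ] -13.082298029355655 0.16953807872795904
top plate [537.6 -53.1] -9.132710051223196 0.017071316634313372
top plate [539.8 -52.2] -8.75252975627868 0.06983512234977585
105 [ 0.53835562 -0.0544757   0.07427893]
  corner [572.6 -30.   74.3] 25
  corner [564.2 -88.7  74. ] 27
  corner [514.2 -19.8  74.2] 27
  corner [503.7 -78.4  74.6] 26
side chest 35 [651.6 213.7] -7.9 0.344
side chest 60 [651.3 214.4] -11.2 0.497
side sp1 35 [558.3 144. ] 10.3 0.203
side sp1 60 [558.2 143.7] 10.4 0.208
side sp2 35 [422.  290.4] -0.7 0.057
side sp2 60 [422.4 290. ] -0.7 0.061
side bell 35 [435.7 163. ] 0.9 0.045
side bell 60 [435.6 163.4] 0.2 0.519
side case [544.8 -61.5] 13.721532097851446 0.7044553107275812
87 [ 0.53723955 -0.0494355   0.07083948]
  corner [565.3 -83.   70.3] 25
  corner [571.5 -24.3  70.8] 15
  corner [506.4 -71.6  71.6] 21
  corner [515.4 -13.7  70.7] 26
```

```bash
cat >> h.py <<'E'
def th(s):
    R=Ro.from_quat(s['tcp_rot']).as_matrix();return R
def plan(x,y,z,theta=None):
    "roll (deg) to reach tool-x heading theta, then tool-axis shifts in cm"
    s=status.read_state();R=th(s);t0=np.degrees(np.arctan2(R[1,0],R[0,0]));
    t1=t0 if theta is None else theta
    roll=-((t1-t0+180)%360-180);t=np.radians(t1);D=np.array([x,y,z])-s['eef_pos']
    print('t=%.1f pos'%s['time'],np.round(np.array(s['eef_pos'])*1000,1),'heading %.1f tilt %.2f'%(t0,np.degrees(np.arccos(-R[2,2]))),'F',np.round(s['ft_force'],1),'grip %.4f %.0f'%(s['grip_width'],s['gripper_force']))
    print('ROLL %.1f'%roll,'tx %.2f ty %.2f tz %.2f'%(100*(D[0]*np.cos(t)+D[1]*np.sin(t)),100*(D[0]*np.sin(t)-D[1]*np.cos(t)),-100*D[2]))
E
python3 -m crank '[{"roll":-7.4},{"roll":-7.4},{"roll":-7.4},{"roll":-7.4},{"roll":-7.4},{"roll":-7.4},{"roll":-7.4},{"roll":-7.4}]'
python3 -m crank '[{"roll":-7.4},{"roll":-7.4},{"roll":-7.4},{"roll":-7.4},{"roll":-7.4},{"roll":-7.4},{"roll":-7.4},{"roll":-7.4}]'
python3 -m crank '[{"roll":-7.4},{"roll":-7.4},{"roll":-7.4},{"roll":-7.4},{},{}]'
python3 - <<'E'
from h import *
plan(.538,-.055,.22,170.8)
for n in('top','side'):
  d=np.load('pics/%s0.npz'%n)['d'];C=cloud(imaging.camera_model(n),d)
  s=(d>0)&(C[...,2]>.05)&(C[...,2]<.14)&(abs(C[...,0]-.565)<.045)&(C[...,1]<-.19)&(C[...,1]>-.36)
  P=C[s];A=np.c_[P[:,:2]-[.564,-.26],np.ones(len(P))];c=np.linalg.lstsq(A,P[:,2],rcond=None)[0]
  print(n,len(P),c,'slope',np.hypot(c[0],c[1]),'uphill deg',np.degrees(np.arctan2(c[1],c[0])))
  # lips: points above slide
  L=(d>0)&(abs(C[...,1]+.26)<.012)&(abs(C[...,0]-.565)<.1)&(C[...,2]>.08);print(np.round(np.percentile(C[L][:,0],[1,50,99]),3))
E
```

```text
t=1.2 pos [ 243.8 -575.5  231.3] heading 23.0 tilt 0.00 F [-0.2 -0.1 -0.2] grip 0.0853 0
ROLL -147.8 tx -20.72 ty 56.08 tz 1.13
top 983 [-0.14480409  0.90837278  0.12265398] slope 0.9198420132293176 uphill deg 99.05733668831493
[0.5   0.568 0.631]
side 261 [-0.11499461  0.91707831  0.11148447] slope 0.9242599173754485 uphill deg 97.14714981273332
[0.501 0.56  0.635]invalid input
invalid input
invalid input
```

```bash
python3 -m crank '[{"tx":0,"ty":0,"tz":0,"roll":-7.4,"gripper":8.5},{"tx":0,"ty":0,"tz":0,"roll":-7.4,"gripper":8.5}]'; python3 -m crank '[{"tx":0,"ty":0,"tz":0,"roll":-7.4,"gripper":8.5},{"tx":0,"ty":0,"tz":0,"roll":-7.4,"gripper":8.5},{"tx":0,"ty":0,"tz":0,"roll":-7.4,"gripper":8.5},{"tx":0,"ty":0,"tz":0,"roll":-7.4,"gripper":8.5},{"tx":0,"ty":0,"tz":0,"roll":-7.4,"gripper":8.5},{"tx":0,"ty":0,"tz":0,"roll":-7.4,"gripper":8.5},{"tx":0,"ty":0,"tz":0,"roll":-7.4,"gripper":8.5},{"tx":0,"ty":0,"tz":0,"roll":-7.4,"gripper":8.5}]' 60
python3 - <<'E'
from h import *
plan(.538,-.055,.22,170.8)
E
```

```text
time: 1.4
eef_pos: [0.2438, -0.5755, 0.2313]
tcp_rot: [0.945, 0.326, -0.0, -0.0]
ft_force: [-0.3, 1.2, 0.5]
grip_width: 0.0848
gripper_force: 0.0
time: 2.2
eef_pos: [0.2438, -0.5755, 0.2313]
tcp_rot: [0.661, 0.75, -0.0, 0.0]
ft_force: [0.4, -0.1, 0.4]
grip_width: 0.085
gripper_force: 0.0
t=2.2 pos [ 243.8 -575.5  231.3] heading 97.3 tilt 0.00 F [ 0.4 -0.1  0.4] grip 0.0850 0
ROLL -73.5 tx -20.72 ty 56.09 tz 1.13
```

```bash
python3 -m crank '[{"tx":0,"ty":0,"tz":0,"roll":-7.35,"gripper":8.5},{"tx":0,"ty":0,"tz":0,"roll":-7.35,"gripper":8.5},{"tx":0,"ty":0,"tz":0,"roll":-7.35,"gripper":8.5},{"tx":0,"ty":0,"tz":0,"roll":-7.35,"gripper":8.5},{"tx":0,"ty":0,"tz":0,"roll":-7.35,"gripper":8.5}]' >/dev/null;  python3 -m crank '[{"tx":0,"ty":0,"tz":0,"roll":-7.35,"gripper":8.5},{"tx":0,"ty":0,"tz":0,"roll":-7.35,"gripper":8.5},{"tx":0,"ty":0,"tz":0,"roll":-7.35,"gripper":8.5},{"tx":0,"ty":0,"tz":0,"roll":-7.35,"gripper":8.5},{"tx":0,"ty":0,"tz":0,"roll":-7.35,"gripper":8.5}]' >/dev/null
python3 -m crank '[{"tx":-1.48,"ty":4,"tz":0,"roll":0,"gripper":8.5},{"tx":-1.48,"ty":4,"tz":0,"roll":0,"gripper":8.5},{"tx":-1.48,"ty":4,"tz":0,"roll":0,"gripper":8.5},{"tx":-1.48,"ty":4,"tz":0,"roll":0,"gripper":8.5},{"tx":-1.48,"ty":4,"tz":0,"roll":0,"gripper":8.5},{"tx":-1.48,"ty":4,"tz":0,"roll":0,"gripper":8.5},{"tx":-1.48,"ty":4,"tz":0,"roll":0,"gripper":8.5}]' >/dev/null
python3 -m crank '[{"tx":-1.48,"ty":4,"tz":0,"roll":0,"gripper":8.5},{"tx":-1.48,"ty":4,"tz":0,"roll":0,"gripper":8.5},{"tx":-1.48,"ty":4,"tz":0,"roll":0,"gripper":8.5},{"tx":-1.48,"ty":4,"tz":0,"roll":0,"gripper":8.5},{"tx":-1.48,"ty":4,"tz":0,"roll":0,"gripper":8.5},{"tx":-1.48,"ty":4,"tz":0,"roll":0,"gripper":8.5},{"tx":-1.48,"ty":4,"tz":0,"roll":0,"gripper":8.5},{"tx":0,"ty":0,"tz":0,"roll":0,"gripper":8.5}]' >/dev/null
python3 - <<'E'
from h import *
plan(.538,-.055,.1,170.8)
p,d,m=cam('side');save(p,'side1.png');C=cloud(m,d)
s=status.read_state();print(s['joint_pos'])
for nm in ('top','side'):
  if nm=='top': p,d,m=cam('top');C=cloud(m,d);save(p,'top1.png')
  for z0 in(.235,.25,.27):
    k=(abs(C[...,2]-z0)<.01)&(np.hypot(C[...,0]-.538,C[...,1]+.055)<.12);P=C[k]
    if len(P): print(nm,z0,len(P),np.round(np.median(P,0),3),np.round(P.min(0),3),np.round(P.max(0),3))
E
```

```text
t=4.7 pos [543.  -53.8 231.5] heading 170.8 tilt 0.12 F [-0.8 -1.7 -0.3] grip 0.0851 0
ROLL -0.0 tx 0.47 ty -0.20 tz 13.15
[-2.21004240e-01  1.34253144e-01 -2.02325528e-01  1.23400906e+00
 -1.05106746e-04 -5.87956933e-02]
```

View pics/side1.png

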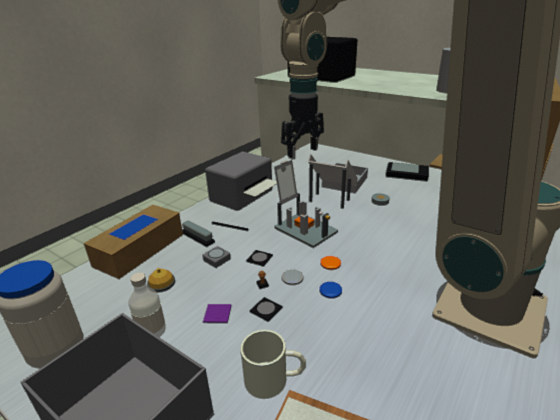

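```bash
python3 - <<'E'
from h import *
plan(.538,-.055,.1,170.8)
s=st();m=imaging.camera_model('side');print(proj(m,s['eef_pos']),proj(m,[.543,-.054,.23]))
p,d,m=cam('side');save(p,'side2.png')
s=st()
E
```

```text
t=4.8 pos [541.  -56.9 231.2] heading 170.6 tilt 0.04 F [-0.5 -0.5 -0.3] grip 0.0852 0
ROLL -0.2 tx 0.33 ty 0.14 tz 13.12
{'time': 4.8, 'eef_pos': [0.541, -0.0569, 0.2312], 'tcp_rot': [0.082, 0.9966, -0.0003, -0.0002], 'ft_force': [-0.4669, -0.5213, -0.257], 'grip_width': 0.0852, 'gripper_force': 0.0, 'joint_pos': [-0.2232, 0.1337, -0.2032, 1.2343, -0.0006, -0.059]}
(np.float64(157.88358587250417), np.float64(304.48457787523444)) (np.float64(158.48180871817638), np.float64(303.34196524886755))
{'time': 4.85, 'eef_pos': [0.5407, -0.0577, 0.2312], 'tcp_rot': [0.0828, 0.9966, -0.0003, -0.0003], 'ft_force': [0.0637, -0.4814, 0.3514], 'grip_width': 0.0851, 'gripper_force': 0.0, 'joint_pos': [-0.2248, 0.1332, -0.2037, 1.2343, -0.0006, -0.0589]}
```

View pics/side2.png

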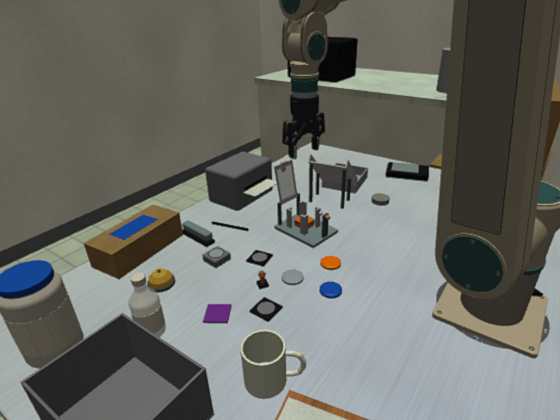

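```bash

python3 -m crank '[{"tx":0.36,"ty":0.4,"tz":3,"roll":0,"gripper":8.5},{"tx":0,"ty":0,"tz":3.5,"roll":0,"gripper":8.5},{"tx":0,"ty":0,"tz":3.5,"roll":0,"gripper":8.5},{"tx":0,"ty":0,"tz":3.5,"roll":0,"gripper":8.5},{"tx":0,"ty":0,"tz":3,"roll":0,"gripper":8.5},{"tx":0,"ty":0,"tz":2,"roll":0,"gripper":8.5},{"tx":0,"ty":0,"tz":0,"roll":0,"gripper":8.5}]' >/dev/null
python3 - <<'E'
from h import *
plan(.538,-.053,.016,170.8)
E
```

```text
t=5.5 pos [534.2 -53.9  43.3] heading 170.3 tilt 0.42 F [0.  0.8 0.3] grip 0.0847 0
ROLL -0.5 tx -0.36 ty 0.15 tz 2.73
```

```bash

python3 -m crank '[{"tx":0,"ty":0,"tz":1,"roll":-0.3,"gripper":8.5},{"tx":0,"ty":0,"tz":0.8,"roll":0,"gripper":8.5},{"tx":0,"ty":0,"tz":0.6,"roll":0,"gripper":8.5},{"tx":0,"ty":0,"tz":0,"roll":0,"gripper":8.5},{"tx":0,"ty":0,"tz":0,"roll":0,"gripper":8.5}]' >/dev/null
python3 - <<'E'
from h import *
plan(.538,-.053,.016,170.8)
E
```

```text
t=6.0 pos [538.3 -53.   22.6] heading 170.8 tilt 0.03 F [0.3 0.1 0.8] grip 0.0852 0
ROLL -0.0 tx 0.03 ty -0.00 tz 0.66
```

```bash

python3 -m crank '[{"tx":0,"ty":0,"tz":0.5,"roll":0,"gripper":8.5},{"tx":0,"ty":0,"tz":0,"roll":0,"gripper":3.5},{"tx":0,"ty":0,"tz":0,"roll":0,"gripper":3.5},{"tx":0,"ty":0,"tz":0,"roll":0,"gripper":3.5},{"tx":0,"ty":0,"tz":0,"roll":0,"gripper":3.5},{"tx":0,"ty":0,"tz":0,"roll":0,"gripper":3.5},{"tx":0,"ty":0,"tz":0,"roll":0,"gripper":3.5},{"tx":0,"ty":0,"tz":0,"roll":0,"gripper":3.5}]' 40
python3 -m crank '[{"tx":0,"ty":0,"tz":0,"roll":0,"gripper":3.5},{"tx":0,"ty":0,"tz":-2,"roll":0,"gripper":3.5},{"tx":0,"ty":0,"tz":-3,"roll":0,"gripper":3.5},{"tx":0,"ty":0,"tz":-3,"roll":0,"gripper":3.5},{"tx":0,"ty":0,"tz":-3,"roll":0,"gripper":3.5},{"tx":0,"ty":0,"tz":-3,"roll":0,"gripper":3.5},{"tx":0,"ty":0,"tz":-3,"roll":0,"gripper":3.5},{"tx":0,"ty":0,"tz":-3,"roll":0,"gripper":3.5}]'
python3 - <<'E'
from h import *
plan(.565,-.265,.16,98)
E
```

```text
time: 6.85
eef_pos: [0.5385, -0.053, 0.0176]
tcp_rot: [0.081, 0.997, -0.0, 0.0]
ft_force: [-0.5, -0.7, 2.2]
grip_width: 0.0415
gripper_force: 42.6
time: 7.65
eef_pos: [0.5372, -0.0528, 0.2179]
tcp_rot: [0.081, 0.997, 0.0, -0.001]
ft_force: [0.2, -0.3, -1.4]
grip_width: 0.0408
gripper_force: 42.3
t=7.7 pos [537.2 -52.8 217.9] heading 170.8 tilt 0.09 F [ 0.2 -0.3 -1.4] grip 0.0408 42
ROLL 72.8 tx -21.40 ty -0.20 tz 5.79
```

```bash

python3 -m crank '[{"tx":0,"ty":0,"tz":0,"roll":7.3,"gripper":3.5},{"tx":0,"ty":0,"tz":0,"roll":7.3,"gripper":3.5},{"tx":0,"ty":0,"tz":0,"roll":7.3,"gripper":3.5},{"tx":0,"ty":0,"tz":0,"roll":7.3,"gripper":3.5},{"tx":0,"ty":0,"tz":0,"roll":7.3,"gripper":3.5}]' >/dev/null
python3 -m crank '[{"tx":0,"ty":0,"tz":0,"roll":7.3,"gripper":3.5},{"tx":0,"ty":0,"tz":0,"roll":7.3,"gripper":3.5},{"tx":0,"ty":0,"tz":0,"roll":7.3,"gripper":3.5},{"tx":0,"ty":0,"tz":0,"roll":7.3,"gripper":3.5},{"tx":0,"ty":0,"tz":0,"roll":7.1,"gripper":3.5},{"tx":0,"ty":0,"tz":0,"roll":0,"gripper":3.5}]' >/dev/null
python3 -m crank '[{"tx":-3.5,"ty":0,"tz":0,"roll":0,"gripper":3.5},{"tx":-3.5,"ty":0,"tz":0,"roll":0,"gripper":3.5},{"tx":-3.5,"ty":0,"tz":0,"roll":0,"gripper":3.5},{"tx":-3.5,"ty":0,"tz":0,"roll":0,"gripper":3.5},{"tx":-3.5,"ty":0,"tz":0,"roll":0,"gripper":3.5},{"tx":-3.5,"ty":-0.2,"tz":0,"roll":0,"gripper":3.5},{"tx":0,"ty":0,"tz":0,"roll":0,"gripper":3.5},{"tx":0,"ty":0,"tz":0,"roll":0,"gripper":3.5}]' 
python3 - <<'E'
from h import *
plan(.565,-.265,.158,98)
p,d,m=cam('side');save(p[100:280,230:430],'x.png')
E
```

```text
time: 9.55
eef_pos: [0.5646, -0.2616, 0.2166]
tcp_rot: [0.656, 0.755, 0.0, -0.001]
ft_force: [-1.5, 0.9, -0.5]
grip_width: 0.0411
gripper_force: 42.3
t=9.6 pos [ 564.6 -261.6  216.6] heading 98.0 tilt 0.10 F [-1.5  0.9 -0.5] grip 0.0411 42
ROLL -0.0 tx -0.34 ty -0.01 tz 5.86
```

```bash

python3 -m crank '[{"tx":-0.3,"ty":0,"tz":2,"roll":0,"gripper":3.5},{"tx":0,"ty":0,"tz":2,"roll":0,"gripper":3.5},{"tx":0,"ty":0,"tz":1.8,"roll":0,"gripper":3.5},{"tx":0,"ty":0,"tz":0,"roll":0,"gripper":3.5},{"tx":0,"ty":0,"tz":0,"roll":0,"gripper":7.5},{"tx":0,"ty":0,"tz":0,"roll":0,"gripper":7.5},{"tx":0,"ty":0,"tz":0,"roll":0,"gripper":7.5},{"tx":0,"ty":0,"tz":0,"roll":0,"gripper":7.5}]'
python3 -m crank '[{"tx":0,"ty":0,"tz":0,"roll":0,"gripper":7.5},{"tx":0,"ty":0,"tz":-2,"roll":0,"gripper":7.5},{"tx":0,"ty":0,"tz":-3,"roll":0,"gripper":7.5},{"tx":0,"ty":0,"tz":-3,"roll":0,"gripper":7.5},{"tx":0,"ty":0,"tz":0,"roll":0,"gripper":7.5}]' >/dev/null
python3 - <<'E'
from fit import *
plan(.65,.212,.1,82.5)
P={}
for n in('side','top'):
  p,d,m=cam(n);save(p,n+'3.png');P[n]=p
  for l in('case','spacer1'):
    for q in nets.search_frame(n,l):
      if q['p']>.3: print(n,l,round(q['p'],2),np.round(q['point']))
save(np.hstack([cv2.resize(P['side'],(790,593))]),'side3.png')
for n in('top','side'):
    p=P[n]
    for nm,k,x0 in(('chest','chest',(.648,.211,-.13)),):
        for t in (25,35):
            x,f=fit(n,p,k,x0,thr=t);print(n,nm,t,np.round(x[:2]*1000,1),np.round(np.degrees(x[2]),1),round(f,3))
E
```

```text
time: 10.4
eef_pos: [0.5663, -0.2645, 0.1606]
tcp_rot: [0.656, 0.755, 0.0, 0.001]
ft_force: [-0.3, 0.4, -0.1]
grip_width: 0.0751
gripper_force: 0.0
t=10.9 pos [ 568.4 -266.   245. ] heading 98.0 tilt 0.56 F [ 0.6  0.2 -0.3] grip 0.0746 0
ROLL 15.5 tx 48.45 ty 1.85 tz 14.50
side spacer1 0.91 [314. 218.]
side spacer1 0.8 [262. 256.]
side spacer1 0.64 [309. 263.]
top spacer1 0.92 [208. 228.]
top spacer1 0.78 [226. 148.]
top spacer1 0.67 [259. 172.]
top chest 25 [649. 210.] -4.9 0.046
top chest 35 [648.7 209.8] -5.4 0.03
side chest 25 [651.7 213.7] -5.6 0.451
side chest 35 [651.8 213.4] -6.1 0.463
```

View pics/side3.png

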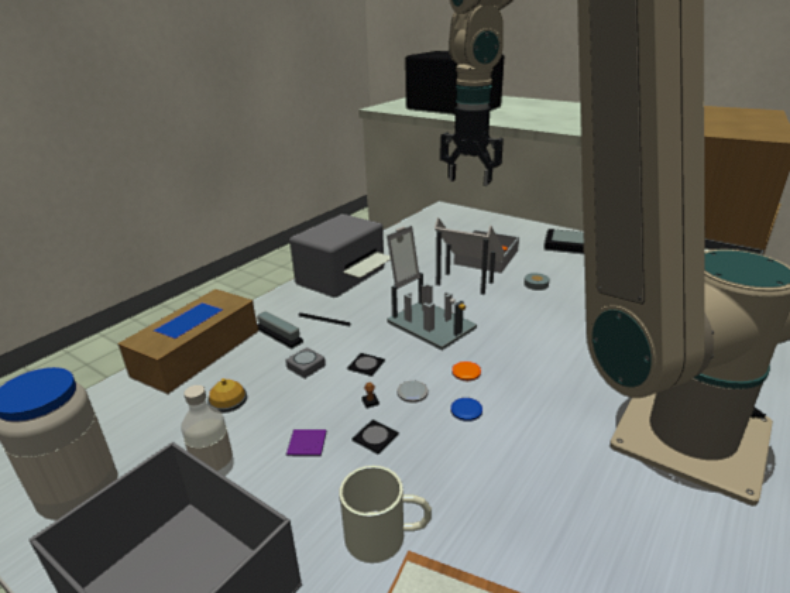

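The case slid into the tray: orange shows inside it at (247,505) in the enlarged side view. Nothing else moved, and only two black spacers are on the counter. Next is the chestpiece.

```bash

python3 -m crank '[{"tx":0,"ty":0,"tz":-0.5,"roll":-7.66,"gripper":8.5},{"tx":0,"ty":0,"tz":-0.5,"roll":-7.66,"gripper":8.5},{"tx":0,"ty":0,"tz":-0.5,"roll":-7.66,"gripper":8.5},{"tx":0,"ty":0,"tz":0,"roll":-7.66,"gripper":8.5},{"tx":0,"ty":0,"tz":0,"roll":-7.66,"gripper":8.5}]' >/dev/null
python3 -m crank '[{"tx":0,"ty":0,"tz":0,"roll":-7.66,"gripper":8.5},{"tx":0,"ty":0,"tz":0,"roll":-7.66,"gripper":8.5},{"tx":0,"ty":0,"tz":0,"roll":-7.66,"gripper":8.5},{"tx":0,"ty":0,"tz":0,"roll":-7.66,"gripper":8.5},{"tx":0,"ty":0,"tz":0,"roll":-7.66,"gripper":8.5},{"tx":0,"ty":0,"tz":0,"roll":0,"gripper":8.5}]' >/dev/null
python3 -m crank '[{"tx":-0.3,"ty":4,"tz":0,"roll":0,"gripper":8.5},{"tx":-0.3,"ty":4,"tz":0,"roll":0,"gripper":8.5},{"tx":-0.3,"ty":4,"tz":0,"roll":0,"gripper":8.5},{"tx":-0.3,"ty":4,"tz":0,"roll":0,"gripper":8.5},{"tx":-0.3,"ty":4,"tz":0,"roll":0,"gripper":8.5},{"tx":-0.3,"ty":4,"tz":0,"roll":0,"gripper":8.5}]'  >/dev/null
python3 -m crank '[{"tx":-0.3,"ty":4,"tz":0,"roll":0,"gripper":8.5},{"tx":-0.3,"ty":4,"tz":0,"roll":0,"gripper":8.5},{"tx":-0.3,"ty":4,"tz":0,"roll":0,"gripper":8.5},{"tx":-0.3,"ty":4,"tz":0,"roll":0,"gripper":8.5},{"tx":-0.3,"ty":4,"tz":0,"roll":0,"gripper":8.5},{"tx":-0.3,"ty":4.2,"tz":0,"roll":0,"gripper":8.5},{"tx":0,"ty":0,"tz":0,"roll":0,"gripper":8.5},{"tx":0,"ty":0,"tz":0,"roll":0,"gripper":8.5}]'  >/dev/null
python3 - <<'E'
from h import *
plan(.65,.212,.03,174.6)
E
```

```text
t=13.7 pos [646.5 213.  253.2] heading 174.6 tilt 0.11 F [ 0.  -0.   0.1] grip 0.0852 0
ROLL -0.0 tx -0.35 ty -0.07 tz 22.32
```

```bash

python3 -m crank '[{"tx":-0.35,"ty":-0.1,"tz":4,"roll":0,"gripper":8.5},{"tx":0,"ty":0,"tz":4,"roll":0,"gripper":8.5},{"tx":0,"ty":0,"tz":4,"roll":0,"gripper":8.5},{"tx":0,"ty":0,"tz":4,"roll":0,"gripper":8.5},{"tx":0,"ty":0,"tz":4,"roll":0,"gripper":8.5},{"tx":0,"ty":0,"tz":3,"roll":0,"gripper":8.5},{"tx":0,"ty":0,"tz":1,"roll":0,"gripper":8.5},{"tx":0,"ty":0,"tz":0.6,"roll":0,"gripper":8.5}]' >/dev/null
python3 -m crank '[{"tx":0,"ty":0,"tz":0,"roll":0,"gripper":8.5},{"tx":0,"ty":0,"tz":0,"roll":0,"gripper":8.5},{"tx":0,"ty":0,"tz":0,"roll":0,"gripper":8.5}]'
python3 - <<'E'
from h import *
plan(.65,.212,.002,174.6)
E
```

```text
time: 14.8
eef_pos: [0.6523, 0.2112, 0.0105]
tcp_rot: [0.048, 0.999, 0.0, 0.002]
ft_force: [-0.2, 0.6, -0.3]
grip_width: 0.0853
gripper_force: 0.0
t=14.8 pos [652.3 211.2  10.5] heading 174.6 tilt 0.22 F [-0.2  0.6 -0.3] grip 0.0853 0
ROLL -0.0 tx 0.23 ty 0.06 tz 0.85
```

```bash

python3 -m crank '[{"tx":0.2,"ty":0.05,"tz":0.5,"roll":0,"gripper":8.5},{"tx":0,"ty":0,"tz":0.3,"roll":0,"gripper":8.5},{"tx":0,"ty":0,"tz":0,"roll":0,"gripper":8.5},{"tx":0,"ty":0,"tz":0,"roll":0,"gripper":8.5}]'
python3 -m crank '[{"tx":0,"ty":0,"tz":0,"roll":0,"gripper":5},{"tx":0,"ty":0,"tz":0,"roll":0,"gripper":5},{"tx":0,"ty":0,"tz":0,"roll":0,"gripper":5},{"tx":0,"ty":0,"tz":0,"roll":0,"gripper":5},{"tx":0,"ty":0,"tz":0,"roll":0,"gripper":5},{"tx":0,"ty":0,"tz":0,"roll":0,"gripper":5}]' 60
python3 -m crank '[{"tx":0,"ty":0,"tz":-1,"roll":0,"gripper":5},{"tx":0,"ty":0,"tz":-3,"roll":0,"gripper":5},{"tx":0,"ty":0,"tz":-3,"roll":0,"gripper":5},{"tx":0,"ty":0,"tz":-4,"roll":0,"gripper":5},{"tx":0,"ty":0,"tz":-4,"roll":0,"gripper":5},{"tx":0,"ty":0,"tz":0,"roll":0,"gripper":5},{"tx":0,"ty":0,"tz":0,"roll":0,"gripper":5}]'
python3 - <<'E'
from fit import *
plan(.539,-.052,.17,170.7)
s=status.read_state();R=th(s);print(R)
for n in('side',):
  p,d,m=cam(n);save(p,n+'4.png')
  r,c=map(int,proj(m,s['eef_pos']));print(r,c)
  save(cv2.resize(p[r-70:r+80,c-100:c+100],None,fx=4,fy=4,interpolation=cv2.INTER_CUBIC),'held.png')
E
```

```text
time: 15.2
eef_pos: [0.6483, 0.2116, 0.0001]
tcp_rot: [0.047, 0.999, -0.0, -0.0]
ft_force: [0.0, 0.5, 0.4]
grip_width: 0.0849
gripper_force: 0.0
time: 15.8
eef_pos: [0.6491, 0.2117, 0.0008]
tcp_rot: [0.047, 0.999, 0.0, 0.001]
ft_force: [0.3, 0.1, 2.6]
grip_width: 0.0544
gripper_force: 66.7
time: 16.5
eef_pos: [0.6489, 0.2117, 0.1516]
tcp_rot: [0.047, 0.999, 0.0, 0.001]
ft_force: [0.5, 0.3, -3.5]
grip_width: 0.0546
gripper_force: 66.3
t=16.5 pos [648.9 211.7 151.6] heading 174.6 tilt 0.11 F [ 0.5  0.3 -3.5] grip 0.0546 66
ROLL 3.9 tx 6.58 ty -27.80 tz -1.84
[[-9.95507630e-01  9.46641114e-02  1.80710248e-03]
 [ 9.46650285e-02  9.95509090e-01  4.28742738e-04]
 [-1.75840039e-03  5.97886074e-04 -9.99998275e-01]]
211 211
```

View pics/held.png

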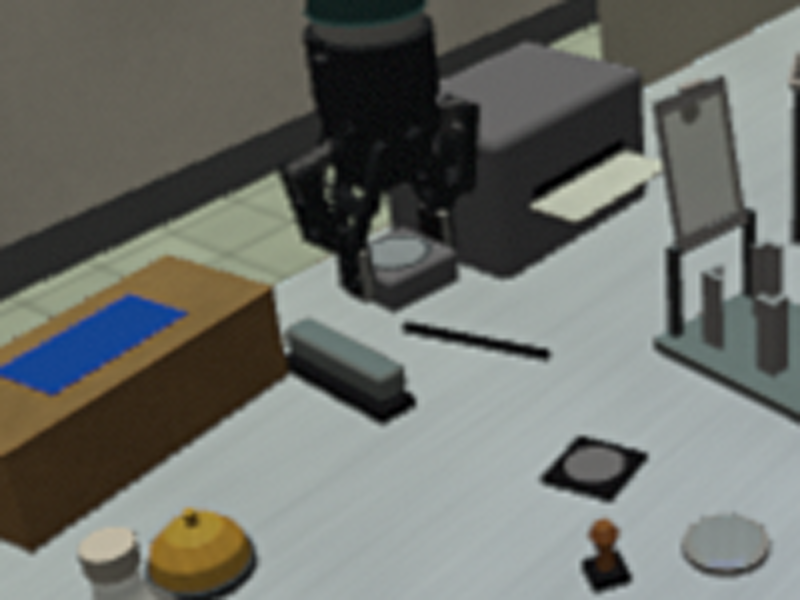

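```bash

python3 -m crank '[{"tx":3,"ty":0,"tz":0,"roll":3.9,"gripper":5},{"tx":3.4,"ty":0,"tz":0,"roll":0,"gripper":5},{"tx":0,"ty":-3.5,"tz":0,"roll":0,"gripper":5},{"tx":0,"ty":-3.5,"tz":0,"roll":0,"gripper":5},{"tx":0,"ty":-3.5,"tz":0,"roll":0,"gripper":5},{"tx":0,"ty":-3.5,"tz":0,"roll":0,"gripper":5}]'
python3 -m crank '[{"tx":0,"ty":-3.5,"tz":0,"roll":0,"gripper":5},{"tx":0,"ty":-3.5,"tz":0,"roll":0,"gripper":5},{"tx":0,"ty":-3.5,"tz":0,"roll":0,"gripper":5},{"tx":0,"ty":-3,"tz":0,"roll":0,"gripper":5},{"tx":0,"ty":0,"tz":0,"roll":0,"gripper":5},{"tx":0,"ty":0,"tz":0,"roll":0,"gripper":5},{"tx":0,"ty":0,"tz":0,"roll":0,"gripper":5}]'
python3 - <<'E'
from fit import *
plan(.5381,-.0519,.09,170.7)
E
```

```text
time: 17.15
eef_pos: [0.5595, 0.0807, 0.1475]
tcp_rot: [0.081, 0.997, -0.0, -0.003]
ft_force: [0.8, -0.3, -1.9]
grip_width: 0.0547
gripper_force: 66.2
time: 17.85
eef_pos: [0.5394, -0.0506, 0.1489]
tcp_rot: [0.081, 0.997, 0.0, -0.001]
ft_force: [0.3, -0.6, -1.6]
grip_width: 0.0549
gripper_force: 66.2
t=17.9 pos [539.4 -50.6 148.9] heading 170.7 tilt 0.17 F [ 0.3 -0.6 -1.6] grip 0.0549 66
ROLL -0.0 tx 0.10 ty -0.15 tz 5.89
```

```bash

python3 -m crank '[{"tx":0.1,"ty":-0.15,"tz":3,"roll":0,"gripper":5},{"tx":0,"ty":0,"tz":2.4,"roll":0,"gripper":5},{"tx":0,"ty":0,"tz":0,"roll":0,"gripper":5},{"tx":0,"ty":0,"tz":0,"roll":0,"gripper":5},{"tx":0,"ty":0,"tz":0,"roll":0,"gripper":5}]' >/dev/null
python3 - <<'E'
from fit import *
plan(.5381,-.0519,.09,170.7)
p,d,m=cam('side');C=cloud(m,d);np.savez('pics/s5.npz',p=p,d=d)
a=np.radians(-9.2);X=C[...,0]-.5394;Y=C[...,1]+.0519
xf=(X*np.cos(a)+Y*np.sin(a))*1000;yf=(-X*np.sin(a)+Y*np.cos(a))*1000;z=C[...,2]*1000
def h(nm,k,v): 
    q=v[k&(d>0)]; print(nm,len(q),np.round(np.percentile(q,[2,10,25,50,75,90,98]),1) if len(q) else '')
near=(abs(xf)<55)&(abs(yf)<55)
h('post +y face: y',near&(z>25)&(z<68)&(abs(abs(xf)-31)<7)&(yf>20),yf)
h('post x- pair: x',near&(z>25)&(z<68)&(xf<-20)&(xf>-50)&(abs(abs(yf)-31)<7),xf)
h('chest +y face y',near&(z>88)&(z<102)&(abs(xf)<26)&(abs(xf)>14)&(yf>15),yf)
h('chest -x face x',near&(z>88)&(z<102)&(xf<-15)&(abs(yf)<22),xf)
h('chest z',near&(abs(xf)<20)&(abs(yf)<15),z)
save(cv2.resize(p[160:260,240:370],None,fx=6,fy=6,interpolation=cv2.INTER_CUBIC),'above.png')
E
```

```text
t=18.4 pos [540.5 -52.4  97.6] heading 170.7 tilt 0.12 F [ 0.8 -0.8 -1.4] grip 0.0546 66
ROLL 0.0 tx 0.25 ty 0.01 tz 0.76
post +y face: y 127 [23.9 25.9 33.5 38.4 39.4 40.1 41.9]
post x- pair: x 67 [-36.2 -35.7 -34.8 -33.8 -32.7 -31.1 -23.9]
chest +y face y 6 [22.  24.  26.5 27.9 29.5 30.3 30.8]
chest -x face x 12 [-24.5 -23.7 -23.  -22.2 -21.3 -21.  -20.6]
chest z 181 [ 10.1 117.8 120.1 177.  198.7 205.8 213.3]
```

View pics/above.png

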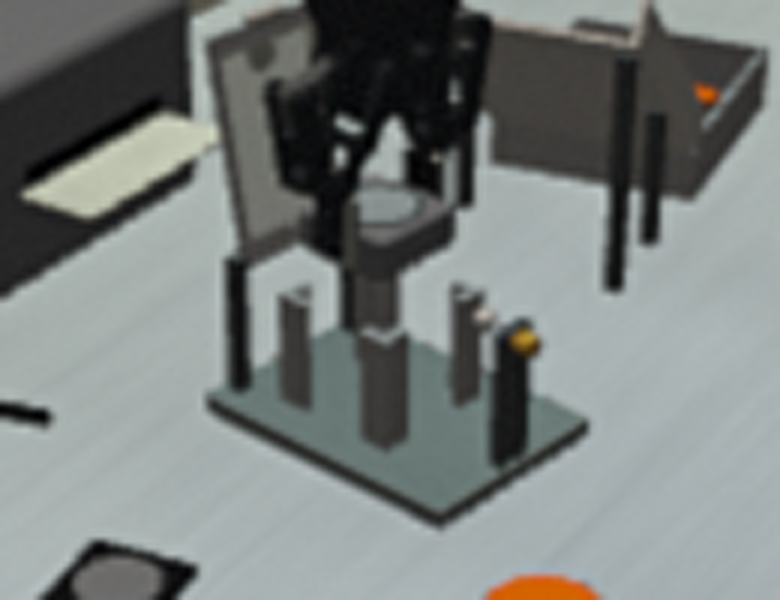

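```bash

python3 -m crank '[{"tx":0.25,"ty":0,"tz":0.4,"roll":0,"gripper":5},{"tx":0,"ty":0,"tz":0,"roll":0,"gripper":5},{"tx":0,"ty":0,"tz":0,"roll":0,"gripper":5}]' >/dev/null
python3 - <<'E'
from fit import *
plan(.5381,-.0519,.09,170.7)
p,d,m=cam('side');np.savez('pics/s6.npz',p=p,d=d);s=status.read_state()
a=np.radians(-9.2)
def W(x,y,z,o=(.5394,-.0519)): return [o[0]+x*np.cos(a)-y*np.sin(a),o[1]+x*np.sin(a)+y*np.cos(a),z]
e=s['eef_pos']
for nm,X in dict(post_top=W(-.0365,.0365,.074),post_bot=W(-.0365,.0365,.012),L=W(-.0365,.0205,.05),Rr=W(-.0205,.0365,.05),chest=W(-.028,.028,e[2],(e[0]+.0013,e[1])),chestR=W(-.028,-.028,e[2],(e[0]+.0013,e[1]))).items(): print(nm,np.round(proj(m,X),1))
g=p.astype(int).sum(2)
for r in (212,216,220,224,228): print(r,[int(v) for v in g[r,290:322]])
for r in (196,199,202,205,208): print(r,[int(v) for v in g[r,290:322]])
E
```

```text
t=18.7 pos [536.8 -52.4  92.6] heading 170.7 tilt 0.02 F [-0.   0.3 -1.5] grip 0.0546 66
ROLL -0.0 tx -0.12 ty 0.07 tz 0.26
post_top [216.6 304.8]
post_bot [234.8 304.7]
L [221.7 308.4]
Rr [221.9 300.7]
chest [209.  305.1]
chestR [202.2 317.7]
212 [159, 310, 497, 547, 545, 554, 365, 133, 84, 155, 169, 161, 163, 172, 165, 160, 317, 498, 545, 538, 536, 535, 537, 540, 488, 297, 166, 152, 200, 400, 534, 483]
216 [163, 258, 347, 343, 324, 328, 336, 339, 307, 218, 191, 237, 318, 390, 411, 333, 215, 176, 358, 486, 511, 520, 540, 558, 496, 306, 167, 159, 153, 183, 402, 446]
220 [164, 195, 312, 343, 340, 334, 337, 341, 337, 291, 217, 175, 178, 178, 170, 165, 162, 169, 306, 348, 345, 341, 342, 340, 317, 222, 166, 160, 149, 176, 382, 442]
224 [164, 199, 313, 344, 342, 343, 338, 341, 342, 317, 226, 171, 177, 175, 173, 160, 156, 171, 304, 347, 343, 341, 348, 351, 311, 219, 165, 155, 147, 170, 318, 279]
228 [289, 278, 326, 349, 344, 341, 338, 347, 347, 321, 229, 173, 174, 173, 168, 160, 153, 170, 311, 354, 349, 349, 350, 349, 353, 353, 328, 345, 356, 360, 360, 277]
196 [272, 258, 308, 202, 56, 39, 34, 41, 120, 165, 205, 379, 425, 423, 421, 418, 422, 424, 428, 413, 304, 238, 301, 322, 314, 281, 344, 486, 532, 522, 519, 517]
199 [246, 184, 129, 74, 27, 44, 37, 39, 129, 164, 167, 222, 254, 257, 243, 240, 259, 260, 285, 285, 256, 211, 156, 119, 107, 99, 212, 476, 536, 524, 517, 511]
202 [548, 352, 158, 80, 42, 51, 58, 64, 135, 164, 140, 122, 153, 204, 243, 220, 161, 119, 111, 111, 116, 112, 105, 99, 110, 187, 396, 507, 527, 520, 516, 517]
205 [527, 535, 538, 541, 497, 412, 238, 116, 162, 174, 137, 128, 127, 126, 124, 117, 112, 105, 118, 177, 276, 378, 499, 541, 544, 541, 530, 532, 531, 532, 526, 528]
208 [286, 325, 482, 538, 543, 553, 367, 137, 85, 158, 172, 163, 166, 147, 131, 133, 255, 488, 551, 542, 533, 531, 532, 538, 480, 294, 242, 353, 406, 398, 400, 497]
```

```bash

python3 -m crank '[{"tx":-0.1,"ty":0.05,"tz":0.5,"roll":0,"gripper":5},{"tx":0,"ty":0,"tz":0.5,"roll":0,"gripper":5},{"tx":0,"ty":0,"tz":0.5,"roll":0,"gripper":5},{"tx":0,"ty":0,"tz":0.5,"roll":0,"gripper":5},{"tx":0,"ty":0,"tz":0.5,"roll":0,"gripper":5},{"tx":0,"ty":0,"tz":0,"roll":0,"gripper":5},{"tx":0,"ty":0,"tz":0,"roll":0,"gripper":5}]'
python3 - <<'E'
from fit import *
plan(.5381,-.0519,.014,170.7)
E
```

```text
time: 19.45
eef_pos: [0.5377, -0.052, 0.0671]
tcp_rot: [0.081, 0.997, 0.0, -0.0]
ft_force: [0.0, -0.1, -1.7]
grip_width: 0.0546
gripper_force: 66.1
t=19.4 pos [537.7 -52.   67.1] heading 170.7 tilt 0.03 F [ 0.  -0.1 -1.7] grip 0.0546 66
ROLL -0.0 tx -0.04 ty 0.01 tz 5.31
```

```bash

python3 -m crank '[{"tx":0,"ty":0,"tz":1,"roll":0,"gripper":5},{"tx":0,"ty":0,"tz":1,"roll":0,"gripper":5},{"tx":0,"ty":0,"tz":1,"roll":0,"gripper":5},{"tx":0,"ty":0,"tz":1,"roll":0,"gripper":5},{"tx":0,"ty":0,"tz":0.5,"roll":0,"gripper":5},{"tx":0,"ty":0,"tz":0.3,"roll":0,"gripper":5},{"tx":0,"ty":0,"tz":0,"roll":0,"gripper":5},{"tx":0,"ty":0,"tz":0,"roll":0,"gripper":5}]'
python3 -m crank '[{"tx":0,"ty":0,"tz":0.2,"roll":0,"gripper":5},{"tx":0,"ty":0,"tz":0.2,"roll":0,"gripper":5},{"tx":0,"ty":0,"tz":0.1,"roll":0,"gripper":5},{"tx":0,"ty":0,"tz":0,"roll":0,"gripper":5}]'
```

```text
time: 20.25
eef_pos: [0.5382, -0.0521, 0.0195]
tcp_rot: [0.081, 0.997, -0.0, 0.0]
ft_force: [0.4, 0.2, -2.4]
grip_width: 0.0549
gripper_force: 66.1
time: 20.65
eef_pos: [0.5377, -0.052, 0.0142]
tcp_rot: [0.081, 0.997, 0.0, -0.0]
ft_force: [-0.0, 0.6, -2.2]
grip_width: 0.0546
gripper_force: 66.1
```

```bash

python3 -m crank '[{"tx":0,"ty":0,"tz":0.1,"roll":0,"gripper":5},{"tx":0,"ty":0,"tz":0.1,"roll":0,"gripper":5},{"tx":0,"ty":0,"tz":0,"roll":0,"gripper":5},{"tx":0,"ty":0,"tz":0,"roll":0,"gripper":5}]'
python3 -m crank '[{"tx":0,"ty":0,"tz":0,"roll":0,"gripper":8},{"tx":0,"ty":0,"tz":0,"roll":0,"gripper":8},{"tx":0,"ty":0,"tz":0,"roll":0,"gripper":8},{"tx":0,"ty":0,"tz":0,"roll":0,"gripper":8},{"tx":0,"ty":0,"tz":-1,"roll":0,"gripper":8},{"tx":0,"ty":0,"tz":-3,"roll":0,"gripper":8},{"tx":0,"ty":0,"tz":-4,"roll":0,"gripper":8},{"tx":0,"ty":0,"tz":-4,"roll":0,"gripper":8}]'
```

```text
time: 21.05
eef_pos: [0.538, -0.0521, 0.0128]
tcp_rot: [0.081, 0.997, -0.0, 0.0]
ft_force: [-1.5, -0.0, 2.4]
grip_width: 0.0544
gripper_force: 66.7
time: 21.85
eef_pos: [0.5373, -0.0519, 0.1338]
tcp_rot: [0.081, 0.997, 0.0, -0.0]
ft_force: [1.4, -0.6, 0.4]
grip_width: 0.0801
gripper_force: 0.0
```

```bash
cat > look.py <<'E'
from fit import *
import sys
G=dict(sp1=('spacer',(.557,.142,.17)),sp2=('spacer',(.421,.289,-.01)),bell=('bell',(.4347,.161,0)))
P={}
for n in('top','side'):
    p,d,m=cam(n);P[n]=p;save(p,'L_%s.png'%n)
    for nm in sys.argv[1:]:
        k,x0=G[nm]
        x,f=fit(n,p,k,x0,thr=35);print(n,nm,np.round(x[:2]*1000,1),np.round(np.degrees(x[2]),1),round(f,3))
E
python3 look.py sp1 sp2 bell; python3 - <<'E'
from h import *
plan(.557,.1423,.10,190.2)
p=cv2.imread('pics/L_top.png')
E
```

```text
top sp1 [555.7 140.5] 10.2 0.07
top sp2 [420.5 287. ] 0.5 0.072
top bell [433.4 158.3] 7.9 0.132
side sp1 [558.3 144. ] 10.3 0.129
side sp2 [422.1 290.4] -0.7 0.078
side bell [435.6 163. ] 1.7 0.042
t=21.9 pos [543.1 -53.1 139.5] heading 170.7 tilt 0.75 F [ 0.5 -0.7  0.3] grip 0.0803 0
ROLL -19.5 tx -4.83 ty 18.98 tz 3.95
```

```bash

python3 -m crank '[{"tx":0.3,"ty":3.25,"tz":0,"roll":0,"gripper":7.2},{"tx":0.3,"ty":3.25,"tz":0,"roll":0,"gripper":7.2},{"tx":0.3,"ty":3.25,"tz":0,"roll":0,"gripper":7.2},{"tx":0.3,"ty":3.25,"tz":0,"roll":0,"gripper":7.2},{"tx":0.3,"ty":3.25,"tz":0,"roll":0,"gripper":7.2},{"tx":0.3,"ty":3.25,"tz":0,"roll":0,"gripper":7.2}]' >/dev/null
python3 -m crank '[{"tx":0,"ty":0,"tz":2,"roll":-6.5,"gripper":7.2},{"tx":0,"ty":0,"tz":2,"roll":-6.5,"gripper":7.2},{"tx":0,"ty":0,"tz":2,"roll":-6.5,"gripper":7.2},{"tx":0,"ty":0,"tz":2,"roll":0,"gripper":7.2},{"tx":0,"ty":0,"tz":2,"roll":0,"gripper":7.2},{"tx":0,"ty":0,"tz":0,"roll":0,"gripper":7.2},{"tx":0,"ty":0,"tz":0,"roll":0,"gripper":7.2},{"tx":0,"ty":0,"tz":0,"roll":0,"gripper":7.2}]'
python3 - <<'E'
from h import *
plan(.557,.1423,.004,190.2)
E
```

```text
time: 23.35
eef_pos: [0.5528, 0.1435, 0.0335]
tcp_rot: [-0.089, 0.996, 0.0, 0.001]
ft_force: [-0.1, 0.8, 0.3]
grip_width: 0.072
gripper_force: 0.0
t=23.4 pos [552.8 143.5  33.5] heading -169.8 tilt 0.12 F [-0.1  0.8  0.3] grip 0.0720 0
ROLL -0.0 tx -0.39 ty -0.19 tz 2.95
```

```bash

python3 -m crank '[{"tx":-0.35,"ty":-0.15,"tz":1,"roll":0,"gripper":6.4},{"tx":0,"ty":0,"tz":1,"roll":0,"gripper":6.4},{"tx":0,"ty":0,"tz":0.8,"roll":0,"gripper":6.4},{"tx":0,"ty":0,"tz":0.2,"roll":0,"gripper":6.4},{"tx":0,"ty":0,"tz":0,"roll":0,"gripper":6.4},{"tx":0,"ty":0,"tz":0,"roll":0,"gripper":6.4}]'
python3 -m crank '[{"tx":0,"ty":0,"tz":0.2,"roll":0,"gripper":6.4},{"tx":0,"ty":0,"tz":0,"roll":0,"gripper":6.4},{"tx":0,"ty":0,"tz":0,"roll":0,"gripper":6.4}]'
python3 - <<'E'
from h import *
plan(.557,.1423,.0,190.2)
E
```

```text
time: 23.95
eef_pos: [0.5555, 0.1425, 0.0023]
tcp_rot: [-0.089, 0.996, -0.0, -0.0]
ft_force: [0.7, 0.4, 0.8]
grip_width: 0.0644
gripper_force: 0.0
time: 24.25
eef_pos: [0.5556, 0.1425, 0.0005]
tcp_rot: [-0.089, 0.996, 0.0, 0.0]
ft_force: [0.3, -0.2, 0.6]
grip_width: 0.0642
gripper_force: 0.0
t=24.2 pos [5.556e+02 1.425e+02 5.000e-01] heading -169.8 tilt 0.02 F [ 0.3 -0.2  0.6] grip 0.0642 0
ROLL -0.0 tx -0.14 ty -0.04 tz 0.05
```

```bash

python3 -m crank '[{"tx":-0.15,"ty":0,"tz":0.1,"roll":0,"gripper":6.4},{"tx":0,"ty":0,"tz":0.1,"roll":0,"gripper":6.4},{"tx":0,"ty":0,"tz":0,"roll":0,"gripper":6.4}]'
python3 -m crank '[{"tx":0,"ty":0,"tz":0.1,"roll":0,"gripper":6.4},{"tx":0,"ty":0,"tz":0.1,"roll":0,"gripper":6.4},{"tx":0,"ty":0,"tz":0,"roll":0,"gripper":6.4}]'
python3 -m crank '[{"tx":0,"ty":0,"tz":0.1,"roll":0,"gripper":6.4},{"tx":0,"ty":0,"tz":0,"roll":0,"gripper":6.4}]'
```

```text
time: 24.55
eef_pos: [0.5569, 0.1427, -0.0018]
tcp_rot: [-0.089, 0.996, 0.0, -0.0]
ft_force: [-0.6, 0.2, 0.1]
grip_width: 0.0639
gripper_force: 0.0
time: 24.85
eef_pos: [0.5567, 0.1427, -0.0039]
tcp_rot: [-0.089, 0.996, -0.0, -0.0]
ft_force: [0.4, 0.2, -0.3]
grip_width: 0.0642
gripper_force: 0.0
time: 25.05
eef_pos: [0.5568, 0.1427, -0.0048]
tcp_rot: [-0.089, 0.996, 0.0, -0.0]
ft_force: [-0.1, 0.1, -0.4]
grip_width: 0.0641
gripper_force: 0.0
```

```bash

python3 -m crank '[{"tx":0,"ty":0,"tz":0.1,"roll":0,"gripper":6.4},{"tx":0,"ty":0,"tz":0,"roll":0,"gripper":6.4}]'
python3 -m crank '[{"tx":0,"ty":0,"tz":0.1,"roll":0,"gripper":6.4},{"tx":0,"ty":0,"tz":0,"roll":0,"gripper":6.4}]'
```

```text
time: 25.25
eef_pos: [0.5569, 0.1427, -0.0058]
tcp_rot: [-0.089, 0.996, 0.0, -0.0]
ft_force: [0.5, -0.3, -0.2]
grip_width: 0.0641
gripper_force: 0.0
time: 25.45
eef_pos: [0.557, 0.1427, -0.006]
tcp_rot: [-0.089, 0.996, -0.0, 0.0]
ft_force: [-1.9, 0.1, 5.3]
grip_width: 0.0633
gripper_force: 2.4
```

```bash

python3 -m crank '[{"tx":0,"ty":0,"tz":-0.3,"roll":0,"gripper":6.4},{"tx":0,"ty":0,"tz":0,"roll":0,"gripper":6.4},{"tx":0,"ty":0,"tz":0,"roll":0,"gripper":5},{"tx":0,"ty":0,"tz":0,"roll":0,"gripper":5},{"tx":0,"ty":0,"tz":0,"roll":0,"gripper":5},{"tx":0,"ty":0,"tz":0,"roll":0,"gripper":5}]' 50
python3 -m crank '[{"tx":0,"ty":0,"tz":-1,"roll":0,"gripper":5},{"tx":0,"ty":0,"tz":-2,"roll":0,"gripper":5},{"tx":0,"ty":0,"tz":-3,"roll":0,"gripper":5},{"tx":0,"ty":0,"tz":-3,"roll":0,"gripper":5},{"tx":0,"ty":0,"tz":-3,"roll":0,"gripper":5},{"tx":0,"ty":0,"tz":-3,"roll":0,"gripper":5},{"tx":0,"ty":0,"tz":0,"roll":0,"gripper":5},{"tx":0,"ty":0,"tz":0,"roll":0,"gripper":5}]'
python3 - <<'E'
from h import *
plan(.5381,-.052,.12,170.7)
E
```

```text
time: 26.05
eef_pos: [0.5576, 0.1428, -0.0031]
tcp_rot: [-0.089, 0.996, 0.0, 0.001]
ft_force: [-0.7, 0.0, 5.2]
grip_width: 0.0542
gripper_force: 53.0
time: 26.85
eef_pos: [0.5573, 0.1428, 0.1471]
tcp_rot: [-0.089, 0.996, 0.0, 0.001]
ft_force: [0.5, 0.1, -0.7]
grip_width: 0.054
gripper_force: 52.7
t=26.9 pos [557.3 142.8 147.1] heading -169.8 tilt 0.09 F [ 0.5  0.1 -0.7] grip 0.0540 53
ROLL 19.5 tx -1.25 ty -19.53 tz 2.71
```

```bash

python3 -m crank '[{"tx":0,"ty":0,"tz":0,"roll":6.5,"gripper":5},{"tx":0,"ty":0,"tz":0,"roll":6.5,"gripper":5},{"tx":0,"ty":0,"tz":0,"roll":6.5,"gripper":5},{"tx":0,"ty":-3.25,"tz":0,"roll":0,"gripper":5},{"tx":0,"ty":-3.25,"tz":0,"roll":0,"gripper":5},{"tx":0,"ty":-3.25,"tz":0,"roll":0,"gripper":5},{"tx":0,"ty":-3.25,"tz":0,"roll":0,"gripper":5},{"tx":-0.4,"ty":-3.25,"tz":0,"roll":0,"gripper":5}]' >/dev/null
python3 -m crank '[{"tx":-0.5,"ty":-3.25,"tz":0,"roll":0,"gripper":5},{"tx":-0.5,"ty":0,"tz":0,"roll":0,"gripper":5},{"tx":0,"ty":0,"tz":2,"roll":0,"gripper":5},{"tx":0,"ty":0,"tz":2,"roll":0,"gripper":5},{"tx":0,"ty":0,"tz":1.5,"roll":0,"gripper":5},{"tx":0,"ty":0,"tz":0,"roll":0,"gripper":5},{"tx":0,"ty":0,"tz":0,"roll":0,"gripper":5},{"tx":0,"ty":0,"tz":0,"roll":0,"gripper":5}]'
python3 - <<'E'
from h import *
plan(.5398,-.0522,.08,170.7)
E
```

```text
time: 28.45
eef_pos: [0.5396, -0.0517, 0.0918]
tcp_rot: [0.081, 0.997, 0.0, 0.0]
ft_force: [0.1, 0.2, -0.4]
grip_width: 0.0544
gripper_force: 52.8
t=28.4 pos [539.6 -51.7  91.8] heading 170.7 tilt 0.04 F [ 0.1  0.2 -0.4] grip 0.0544 53
ROLL -0.0 tx -0.03 ty -0.05 tz 1.18
```

```bash

python3 -m crank '[{"tx":0,"ty":-0.05,"tz":1,"roll":0,"gripper":5},{"tx":0,"ty":0,"tz":0.7,"roll":0,"gripper":5},{"tx":0,"ty":0,"tz":0.7,"roll":0,"gripper":5},{"tx":0,"ty":0,"tz":0.7,"roll":0,"gripper":5},{"tx":0,"ty":0,"tz":0,"roll":0,"gripper":5}]'
python3 -m crank '[{"tx":0,"ty":0,"tz":0.7,"roll":0,"gripper":5},{"tx":0,"ty":0,"tz":0.7,"roll":0,"gripper":5},{"tx":0,"ty":0,"tz":0.7,"roll":0,"gripper":5},{"tx":0,"ty":0,"tz":0.3,"roll":0,"gripper":5},{"tx":0,"ty":0,"tz":0,"roll":0,"gripper":5},{"tx":0,"ty":0,"tz":0,"roll":0,"gripper":5}]'
```

```text
time: 28.95
eef_pos: [0.5378, -0.0522, 0.0589]
tcp_rot: [0.081, 0.997, 0.0, -0.001]
ft_force: [-0.2, -0.3, 0.3]
grip_width: 0.0538
gripper_force: 52.8
time: 29.55
eef_pos: [0.5391, -0.0525, 0.0363]
tcp_rot: [0.081, 0.997, 0.0, -0.0]
ft_force: [0.3, 0.3, 0.0]
grip_width: 0.054
gripper_force: 52.8
```

```bash

python3 -m crank '[{"tx":0,"ty":0,"tz":0.15,"roll":0,"gripper":5},{"tx":0,"ty":0,"tz":0.15,"roll":0,"gripper":5},{"tx":0,"ty":0,"tz":0,"roll":0,"gripper":5},{"tx":0,"ty":0,"tz":0,"roll":0,"gripper":5}]'
python3 -m crank '[{"tx":0,"ty":0,"tz":0.1,"roll":0,"gripper":5},{"tx":0,"ty":0,"tz":0,"roll":0,"gripper":5}]'
```

```text
time: 29.95
eef_pos: [0.5391, -0.0525, 0.0334]
tcp_rot: [0.081, 0.997, -0.0, 0.0]
ft_force: [-0.5, 0.2, -0.9]
grip_width: 0.054
gripper_force: 52.8
time: 30.15
eef_pos: [0.5393, -0.0525, 0.0329]
tcp_rot: [0.081, 0.997, 0.0, 0.0]
ft_force: [-1.5, 0.5, 4.6]
grip_width: 0.0541
gripper_force: 53.3
```

```bash

python3 -m crank '[{"tx":0,"ty":0,"tz":0,"roll":0,"gripper":7.2},{"tx":0,"ty":0,"tz":0,"roll":0,"gripper":7.2},{"tx":0,"ty":0,"tz":0,"roll":0,"gripper":7.2},{"tx":0,"ty":0,"tz":-1,"roll":0,"gripper":7.2},{"tx":0,"ty":0,"tz":-3,"roll":0,"gripper":7.2},{"tx":0,"ty":0,"tz":-4,"roll":0,"gripper":7.2},{"tx":0,"ty":0,"tz":-3,"roll":0,"gripper":7.2},{"tx":0,"ty":0,"tz":0,"roll":0,"gripper":7.2}]'
python3 look.py sp2 bell; python3 - <<'E'
from h import *
plan(.4213,.2887,.03,180)
E
```

```text
time: 30.95
eef_pos: [0.5433, -0.0533, 0.1483]
tcp_rot: [0.081, 0.997, -0.001, 0.005]
ft_force: [0.3, -0.6, 1.1]
grip_width: 0.0719
gripper_force: 0.0
top sp2 [419.5 286.9] -0.7 0.072
top bell [434.  158.5] 7.7 0.129
side sp2 [422.  290.3] -0.7 0.079
side bell [435.7 163. ] 1.9 0.043
t=31.1 pos [539.9 -52.7 143.7] heading 170.7 tilt 0.16 F [ 0.6  0.5 -0.9] grip 0.0720 0
ROLL -9.3 tx 11.86 ty 34.14 tz 11.37
```

```bash

python3 -m crank '[{"tx":0,"ty":0,"tz":0,"roll":-4.5,"gripper":7},{"tx":0,"ty":0,"tz":0,"roll":-4.5,"gripper":7},{"tx":1.3,"ty":3.8,"tz":0,"roll":0,"gripper":7},{"tx":1.3,"ty":3.8,"tz":0,"roll":0,"gripper":7},{"tx":1.3,"ty":3.8,"tz":0,"roll":0,"gripper":7},{"tx":1.3,"ty":3.8,"tz":0,"roll":0,"gripper":7},{"tx":1.3,"ty":3.8,"tz":0,"roll":0,"gripper":7},{"tx":1.3,"ty":3.8,"tz":0,"roll":0,"gripper":7}]' >/dev/null
python3 -m crank '[{"tx":1.3,"ty":3.8,"tz":0,"roll":0,"gripper":6.6},{"tx":1.3,"ty":3.8,"tz":0,"roll":0,"gripper":6.6},{"tx":1.3,"ty":3.8,"tz":0,"roll":0,"gripper":6.6},{"tx":0,"ty":0,"tz":3,"roll":0,"gripper":6.6},{"tx":0,"ty":0,"tz":3,"roll":0,"gripper":6.6},{"tx":0,"ty":0,"tz":3,"roll":0,"gripper":6.6},{"tx":0,"ty":0,"tz":1.5,"roll":0,"gripper":6.6},{"tx":0,"ty":0,"tz":0,"roll":0,"gripper":6.6}]'>/dev/null
python3 -m crank '[{"tx":0,"ty":0,"tz":0,"roll":0,"gripper":6.6},{"tx":0,"ty":0,"tz":0,"roll":0,"gripper":6.6}]'
python3 - <<'E'
from h import *
plan(.4211,.2886,-.003,179.3)
E
```

```text
time: 32.85
eef_pos: [0.4247, 0.2905, 0.038]
tcp_rot: [0.003, 1.0, 0.0, 0.001]
ft_force: [-0.2, 1.0, 0.3]
grip_width: 0.066
gripper_force: 0.0
t=32.9 pos [424.7 290.5  38. ] heading 179.7 tilt 0.07 F [-0.2  1.   0.3] grip 0.0660 0
ROLL 0.4 tx 0.36 ty -0.20 tz 4.10
```

```bash

python3 -m crank '[{"tx":0.3,"ty":-0.2,"tz":1.5,"roll":0.4,"gripper":6.6},{"tx":0,"ty":0,"tz":1.5,"roll":0,"gripper":6.6},{"tx":0,"ty":0,"tz":0.5,"roll":0,"gripper":6.6},{"tx":0,"ty":0,"tz":0,"roll":0,"gripper":6.6},{"tx":0,"ty":0,"tz":0,"roll":0,"gripper":6.6},{"tx":0,"ty":0,"tz":0,"roll":0,"gripper":6.6}]'
python3 - <<'E'
from h import *
plan(.4211,.2886,-.003,179.3)
E
```

```text
time: 33.45
eef_pos: [0.422, 0.2887, 0.0033]
tcp_rot: [0.006, 1.0, 0.0, 0.001]
ft_force: [-0.3, -0.3, 0.2]
grip_width: 0.0662
gripper_force: 0.0
t=33.5 pos [422.  288.7   3.3] heading 179.3 tilt 0.11 F [-0.3 -0.3  0.2] grip 0.0662 0
ROLL -0.0 tx 0.09 ty -0.01 tz 0.63
```

```bash

python3 -m crank '[{"tx":0.05,"ty":0,"tz":0.3,"roll":0,"gripper":6.4},{"tx":0,"ty":0,"tz":0.3,"roll":0,"gripper":6.4},{"tx":0,"ty":0,"tz":0,"roll":0,"gripper":6.2},{"tx":0,"ty":0,"tz":0,"roll":0,"gripper":5},{"tx":0,"ty":0,"tz":0,"roll":0,"gripper":5},{"tx":0,"ty":0,"tz":0,"roll":0,"gripper":5},{"tx":0,"ty":0,"tz":0,"roll":0,"gripper":5},{"tx":0,"ty":0,"tz":0,"roll":0,"gripper":5}]' 50
python3 -m crank '[{"tx":0,"ty":0,"tz":-1,"roll":0,"gripper":5},{"tx":0,"ty":0,"tz":-2,"roll":0,"gripper":5},{"tx":0,"ty":0,"tz":-3,"roll":0,"gripper":5},{"tx":0,"ty":0,"tz":-3,"roll":0,"gripper":5},{"tx":0,"ty":0,"tz":-3,"roll":0,"gripper":5},{"tx":0,"ty":0,"tz":-3,"roll":0,"gripper":5},{"tx":0,"ty":0,"tz":0,"roll":0,"gripper":5},{"tx":0,"ty":0,"tz":0,"roll":0,"gripper":5}]'
python3 - <<'E'
from h import *
plan(.539,-.0523,.12,170.7)
E
```

```text
time: 34.25
eef_pos: [0.4208, 0.2884, -0.0035]
tcp_rot: [0.006, 1.0, 0.0, 0.0]
ft_force: [-0.1, 0.5, 2.4]
grip_width: 0.0541
gripper_force: 52.9
time: 35.05
eef_pos: [0.4208, 0.2884, 0.1471]
tcp_rot: [0.006, 1.0, 0.0, 0.001]
ft_force: [-0.7, 0.4, -0.4]
grip_width: 0.0542
gripper_force: 52.8
t=35.0 pos [420.8 288.4 147.1] heading 179.3 tilt 0.09 F [-0.7  0.4 -0.4] grip 0.0542 53
ROLL 8.6 tx -17.17 ty -31.71 tz 2.71
```

```bash

python3 -m crank '[{"tx":0,"ty":0,"tz":0,"roll":4.3,"gripper":5},{"tx":0,"ty":0,"tz":0,"roll":4.3,"gripper":5},{"tx":-1.9,"ty":-3.5,"tz":0,"roll":0,"gripper":5},{"tx":-1.9,"ty":-3.5,"tz":0,"roll":0,"gripper":5},{"tx":-1.9,"ty":-3.5,"tz":0,"roll":0,"gripper":5},{"tx":-1.9,"ty":-3.5,"tz":0,"roll":0,"gripper":5},{"tx":-1.9,"ty":-3.5,"tz":0,"roll":0,"gripper":5},{"tx":-1.9,"ty":-3.5,"tz":0,"roll":0,"gripper":5}]' >/dev/null
python3 -m crank '[{"tx":-1.9,"ty":-3.5,"tz":0,"roll":0,"gripper":5},{"tx":-1.9,"ty":-3.5,"tz":0,"roll":0,"gripper":5},{"tx":-1.9,"ty":-3.5,"tz":0,"roll":0,"gripper":5},{"tx":0,"ty":0,"tz":2,"roll":0,"gripper":5},{"tx":0,"ty":0,"tz":2,"roll":0,"gripper":5},{"tx":0,"ty":0,"tz":1.3,"roll":0,"gripper":5},{"tx":0,"ty":0,"tz":0,"roll":0,"gripper":5},{"tx":0,"ty":0,"tz":0,"roll":0,"gripper":5}]' >/dev/null
python3 -m crank '[{"tx":0,"ty":0,"tz":0,"roll":0,"gripper":5},{"tx":0,"ty":0,"tz":0,"roll":0,"gripper":5}]' 
python3 - <<'E'
from h import *
plan(.5393,-.0523,.06,170.7)
E
```

```text
time: 36.85
eef_pos: [0.5391, -0.0502, 0.0944]
tcp_rot: [0.081, 0.997, -0.0, 0.001]
ft_force: [-0.0, -0.4, -0.2]
grip_width: 0.0538
gripper_force: 52.8
t=36.9 pos [539.1 -50.2  94.4] heading 170.7 tilt 0.12 F [-0.  -0.4 -0.2] grip 0.0538 53
ROLL -0.0 tx -0.06 ty -0.20 tz 3.44
```

```bash

python3 -m crank '[{"tx":-0.05,"ty":-0.2,"tz":0.8,"roll":0,"gripper":5},{"tx":0,"ty":0,"tz":0,"roll":0,"gripper":5},{"tx":0,"ty":0,"tz":0.8,"roll":0,"gripper":5},{"tx":0,"ty":0,"tz":0.8,"roll":0,"gripper":5},{"tx":0,"ty":0,"tz":0.8,"roll":0,"gripper":5},{"tx":0,"ty":0,"tz":0,"roll":0,"gripper":5}]'
python3 -m crank '[{"tx":0,"ty":0,"tz":0.7,"roll":0,"gripper":5},{"tx":0,"ty":0,"tz":0.7,"roll":0,"gripper":5},{"tx":0,"ty":0,"tz":0.5,"roll":0,"gripper":5},{"tx":0,"ty":0,"tz":0,"roll":0,"gripper":5},{"tx":0,"ty":0,"tz":0,"roll":0,"gripper":5}]'
python3 -m crank '[{"tx":0,"ty":0,"tz":0.1,"roll":0,"gripper":5},{"tx":0,"ty":0,"tz":0,"roll":0,"gripper":5},{"tx":0,"ty":0,"tz":0,"roll":0,"gripper":5}]'
```

```text
time: 37.45
eef_pos: [0.5368, -0.052, 0.0595]
tcp_rot: [0.081, 0.997, 0.0, -0.002]
ft_force: [-0.7, 0.0, -0.3]
grip_width: 0.0541
gripper_force: 52.8
time: 37.95
eef_pos: [0.5382, -0.0524, 0.0422]
tcp_rot: [0.081, 0.997, 0.0, -0.0]
ft_force: [-0.6, 0.6, -0.2]
grip_width: 0.0541
gripper_force: 52.8
time: 38.25
eef_pos: [0.5385, -0.0524, 0.0415]
tcp_rot: [0.081, 0.997, -0.0, 0.0]
ft_force: [-0.2, -0.6, -0.0]
grip_width: 0.054
gripper_force: 52.8
```

```bash

python3 -m crank '[{"tx":-0.05,"ty":0,"tz":0.1,"roll":0,"gripper":5},{"tx":0,"ty":0,"tz":0.1,"roll":0,"gripper":5},{"tx":0,"ty":0,"tz":0,"roll":0,"gripper":5}]'
python3 -m crank '[{"tx":0,"ty":0,"tz":0.05,"roll":0,"gripper":5},{"tx":0,"ty":0,"tz":0,"roll":0,"gripper":5}]'
```

```text
time: 38.55
eef_pos: [0.5391, -0.0525, 0.0395]
tcp_rot: [0.081, 0.997, -0.0, 0.0]
ft_force: [0.4, 0.3, 1.6]
grip_width: 0.0542
gripper_force: 53.0
time: 38.75
eef_pos: [0.5391, -0.0525, 0.0395]
tcp_rot: [0.081, 0.997, -0.0, 0.0]
ft_force: [-1.6, 0.4, 5.2]
grip_width: 0.0542
gripper_force: 53.4
```

```bash

python3 -m crank '[{"tx":0,"ty":0,"tz":0,"roll":0,"gripper":7.2},{"tx":0,"ty":0,"tz":0,"roll":0,"gripper":7.2},{"tx":0,"ty":0,"tz":0,"roll":0,"gripper":7.2},{"tx":0,"ty":0,"tz":-1,"roll":0,"gripper":7.2},{"tx":0,"ty":0,"tz":-3,"roll":0,"gripper":7.2},{"tx":0,"ty":0,"tz":-4,"roll":0,"gripper":7.2},{"tx":0,"ty":0,"tz":-2,"roll":0,"gripper":7.2},{"tx":0,"ty":0,"tz":0,"roll":0,"gripper":7.2}]' >/dev/null
python3 look.py bell; python3 - <<'E'
from h import *
plan(.4349,.1608,.04,185.7)
p,d,m=cam('top');m=imaging.camera_model('top')
r,c=(int(v) for v in proj(m,[.434,.159,.01]));q=p[r-20:r+21,c-20:c+21].astype(float)
# edge-based: subpixel ellipse from gradient magnitude ring
g=cv2.GaussianBlur(q.sum(2),(0,0),.8);gx=cv2.Sobel(g,-1,1,0);gy=cv2.Sobel(g,-1,0,1);G=np.hypot(gx,gy)
yy,xx=np.mgrid[:41,:41];rad=np.hypot(yy-20,xx-20);k=(rad>6)&(rad<15)&(G>np.percentile(G,85))
(cx,cy),ra=cv2.minEnclosingCircle(np.argwhere(k)[:,::-1].astype(np.float32))
print('ring',px_plane(m,r-20+cy,c-20+cx,.005),ra)
s=q[...,2]-q[...,0];print(np.round(g[20,5:36:1]).astype(int).tolist());print(np.round(g[5:36,20]).astype(int).tolist())
E
```

```text
top bell [433.5 158.3] 6.4 0.13
side bell [435.7 163. ] 1.6 0.044
t=39.6 pos [539.2 -52.5 139.5] heading 170.7 tilt 0.08 F [-0.9  0.2 -0.2] grip 0.0723 0
ROLL -15.0 tx 8.26 ty 22.26 tz 9.95
ring [0.43357198 0.15829731 0.005     ] 12.179556846618652
[413, 414, 414, 413, 405, 388, 364, 347, 346, 348, 349, 350, 349, 349, 348, 348, 350, 350, 350, 347, 345, 345, 343, 335, 324, 322, 351, 393, 416, 423, 424]
[421, 420, 419, 418, 407, 378, 349, 339, 342, 348, 349, 347, 345, 345, 346, 348, 352, 352, 352, 354, 354, 351, 345, 338, 338, 352, 379, 403, 413, 415, 415]
```

```bash

python3 -m crank '[{"tx":0,"ty":0,"tz":0,"roll":-7.5,"gripper":6.8},{"tx":0,"ty":0,"tz":0,"roll":-7.5,"gripper":6.8},{"tx":1.38,"ty":3.7,"tz":0,"roll":0,"gripper":6.8},{"tx":1.38,"ty":3.7,"tz":0,"roll":0,"gripper":6.8},{"tx":1.38,"ty":3.7,"tz":0,"roll":0,"gripper":6.8},{"tx":1.38,"ty":3.7,"tz":0,"roll":0,"gripper":6.8},{"tx":1.38,"ty":3.7,"tz":0,"roll":0,"gripper":6.8},{"tx":1.38,"ty":3.7,"tz":0,"roll":0,"gripper":6.8}]' >/dev/null
python3 -m crank '[{"tx":0,"ty":0,"tz":3,"roll":0,"gripper":6.6},{"tx":0,"ty":0,"tz":3,"roll":0,"gripper":6.6},{"tx":0,"ty":0,"tz":3,"roll":0,"gripper":6.6},{"tx":0,"ty":0,"tz":1,"roll":0,"gripper":6.6},{"tx":0,"ty":0,"tz":0,"roll":0,"gripper":6.6},{"tx":0,"ty":0,"tz":0,"roll":0,"gripper":6.6},{"tx":0,"ty":0,"tz":0,"roll":0,"gripper":6.6}]'
python3 - <<'E'
from h import *
plan(.4347,.1606,-.003,185.7)
E
```

```text
time: 41.2
eef_pos: [0.4359, 0.1605, 0.0401]
tcp_rot: [-0.049, 0.999, 0.0, 0.001]
ft_force: [0.6, -0.5, 0.1]
grip_width: 0.0657
gripper_force: 0.0
t=41.2 pos [435.9 160.5  40.1] heading -174.4 tilt 0.15 F [ 0.6 -0.5  0.1] grip 0.0657 0
ROLL -0.1 tx 0.12 ty 0.02 tz 4.31
```

```bash

python3 -m crank '[{"tx":0.1,"ty":0,"tz":1.5,"roll":0,"gripper":6.6},{"tx":0,"ty":0,"tz":1.5,"roll":0,"gripper":6.6},{"tx":0,"ty":0,"tz":0.8,"roll":0,"gripper":6.4},{"tx":0,"ty":0,"tz":0,"roll":0,"gripper":6.4},{"tx":0,"ty":0,"tz":0,"roll":0,"gripper":6.4},{"tx":0,"ty":0,"tz":0,"roll":0,"gripper":6.4}]'
python3 - <<'E'
from h import *
plan(.4347,.1606,-.003,185.7)
E
```

```text
time: 41.8
eef_pos: [0.4345, 0.1604, 0.0017]
tcp_rot: [-0.049, 0.999, 0.0, 0.001]
ft_force: [0.2, -0.1, -0.4]
grip_width: 0.064
gripper_force: 0.0
t=41.8 pos [434.5 160.4   1.7] heading -174.3 tilt 0.10 F [ 0.2 -0.1 -0.4] grip 0.0640 0
ROLL -0.0 tx -0.02 ty 0.02 tz 0.47
```

```bash

python3 -m crank '[{"tx":0,"ty":0,"tz":0.3,"roll":0,"gripper":6.4},{"tx":0,"ty":0,"tz":0.2,"roll":0,"gripper":6.2},{"tx":0,"ty":0,"tz":0,"roll":0,"gripper":6.2},{"tx":0,"ty":0,"tz":0,"roll":0,"gripper":5},{"tx":0,"ty":0,"tz":0,"roll":0,"gripper":5},{"tx":0,"ty":0,"tz":0,"roll":0,"gripper":5},{"tx":0,"ty":0,"tz":0,"roll":0,"gripper":5},{"tx":0,"ty":0,"tz":0,"roll":0,"gripper":5}]' 60
python3 -m crank '[{"tx":0,"ty":0,"tz":-1,"roll":0,"gripper":5},{"tx":0,"ty":0,"tz":-2,"roll":0,"gripper":5},{"tx":0,"ty":0,"tz":-3,"roll":0,"gripper":5},{"tx":0,"ty":0,"tz":-3,"roll":0,"gripper":5},{"tx":0,"ty":0,"tz":-3,"roll":0,"gripper":5},{"tx":0,"ty":0,"tz":-3,"roll":0,"gripper":5},{"tx":0,"ty":0,"tz":0,"roll":0,"gripper":5},{"tx":0,"ty":0,"tz":0,"roll":0,"gripper":5}]'
python3 - <<'E'
from h import *
plan(.539,-.0523,.12,170.7)
E
```

```text
time: 42.6
eef_pos: [0.4338, 0.1604, -0.0034]
tcp_rot: [-0.049, 0.999, 0.0, 0.0]
ft_force: [-1.8, -0.1, 6.5]
grip_width: 0.0527
gripper_force: 65.8
time: 43.4
eef_pos: [0.4338, 0.1603, 0.1464]
tcp_rot: [-0.049, 0.999, 0.0, 0.001]
ft_force: [0.3, 0.4, -1.6]
grip_width: 0.053
gripper_force: 63.3
t=43.4 pos [433.8 160.3 146.4] heading -174.3 tilt 0.09 F [ 0.3  0.4 -1.6] grip 0.0530 63
ROLL 15.0 tx -13.81 ty -19.28 tz 2.64
```

```bash

python3 -m crank '[{"tx":0,"ty":0,"tz":0,"roll":7.5,"gripper":5},{"tx":0,"ty":0,"tz":0,"roll":7.5,"gripper":5},{"tx":-2.25,"ty":-3.25,"tz":0,"roll":0,"gripper":5},{"tx":-2.25,"ty":-3.25,"tz":0,"roll":0,"gripper":5},{"tx":-2.25,"ty":-3.25,"tz":0,"roll":0,"gripper":5},{"tx":-2.25,"ty":-3.25,"tz":0,"roll":0,"gripper":5},{"tx":-2.25,"ty":-3.25,"tz":0,"roll":0,"gripper":5},{"tx":-2.25,"ty":-3.25,"tz":0,"roll":0,"gripper":5}]' >/dev/null
python3 -m crank '[{"tx":0,"ty":0,"tz":2,"roll":0,"gripper":5},{"tx":0,"ty":0,"tz":2,"roll":0,"gripper":5},{"tx":0,"ty":0,"tz":1,"roll":0,"gripper":5},{"tx":0,"ty":0,"tz":0,"roll":0,"gripper":5},{"tx":0,"ty":0,"tz":0,"roll":0,"gripper":5},{"tx":0,"ty":0,"tz":0,"roll":0,"gripper":5}]'
python3 - <<'E'
from h import *
plan(.5385,-.0523,.06,170.7)
E
```

```text
time: 44.8
eef_pos: [0.5357, -0.054, 0.0966]
tcp_rot: [0.081, 0.997, -0.0, 0.001]
ft_force: [1.2, 0.2, -1.0]
grip_width: 0.0525
gripper_force: 63.4
t=44.8 pos [535.7 -54.   96.6] heading 170.7 tilt 0.08 F [ 1.2  0.2 -1. ] grip 0.0525 63
ROLL -0.0 tx -0.24 ty 0.21 tz 3.66
```

```bash

python3 -m crank '[{"tx":-0.3,"ty":0.2,"tz":0.8,"roll":0,"gripper":5},{"tx":0,"ty":0,"tz":0.4,"roll":0,"gripper":5},{"tx":0,"ty":0,"tz":0,"roll":0,"gripper":5},{"tx":0,"ty":0,"tz":0,"roll":0,"gripper":5}]'
python3 -m crank '[{"tx":0,"ty":0,"tz":0.6,"roll":0,"gripper":5},{"tx":0,"ty":0,"tz":0.6,"roll":0,"gripper":5},{"tx":0,"ty":0,"tz":0.6,"roll":0,"gripper":5},{"tx":0,"ty":0,"tz":0.6,"roll":0,"gripper":5},{"tx":0,"ty":0,"tz":0.6,"roll":0,"gripper":5},{"tx":0,"ty":0,"tz":0.3,"roll":0,"gripper":5},{"tx":0,"ty":0,"tz":0,"roll":0,"gripper":5},{"tx":0,"ty":0,"tz":0,"roll":0,"gripper":5}]'
```

```text
time: 45.2
eef_pos: [0.5382, -0.0525, 0.0836]
tcp_rot: [0.081, 0.997, 0.0, -0.0]
ft_force: [0.7, 0.1, -1.4]
grip_width: 0.0527
gripper_force: 63.4
time: 46.0
eef_pos: [0.5385, -0.0527, 0.0508]
tcp_rot: [0.081, 0.997, 0.0, 0.0]
ft_force: [0.2, 0.3, -1.2]
grip_width: 0.0527
gripper_force: 63.4
```

```bash

python3 -m crank '[{"tx":0,"ty":0,"tz":0.2,"roll":0,"gripper":5},{"tx":0,"ty":0,"tz":0.1,"roll":0,"gripper":5},{"tx":0,"ty":0,"tz":0,"roll":0,"gripper":5},{"tx":0,"ty":0,"tz":0,"roll":0,"gripper":5}]'
python3 -m crank '[{"tx":0,"ty":0,"tz":0.1,"roll":0,"gripper":5},{"tx":0,"ty":0,"tz":0,"roll":0,"gripper":5},{"tx":0,"ty":0,"tz":0,"roll":0,"gripper":5}]'
```

```text
time: 46.4
eef_pos: [0.5384, -0.0526, 0.0479]
tcp_rot: [0.081, 0.997, 0.0, 0.0]
ft_force: [0.5, -0.5, -2.4]
grip_width: 0.0527
gripper_force: 63.4
time: 46.7
eef_pos: [0.5384, -0.0526, 0.0468]
tcp_rot: [0.081, 0.997, -0.0, -0.0]
ft_force: [0.3, -0.6, -1.0]
grip_width: 0.0524
gripper_force: 63.4
```

```bash

python3 -m crank '[{"tx":0,"ty":0,"tz":0.1,"roll":0,"gripper":5},{"tx":0,"ty":0,"tz":0,"roll":0,"gripper":5}]'
python3 -m crank '[{"tx":0,"ty":0,"tz":0,"roll":0,"gripper":7.2},{"tx":0,"ty":0,"tz":0,"roll":0,"gripper":7.2},{"tx":0,"ty":0,"tz":0,"roll":0,"gripper":7.2},{"tx":0,"ty":0,"tz":-1,"roll":0,"gripper":7.2},{"tx":0,"ty":0,"tz":-3,"roll":0,"gripper":7.2},{"tx":0,"ty":0,"tz":-4,"roll":0,"gripper":7.2},{"tx":0,"ty":0,"tz":-4,"roll":0,"gripper":7.2},{"tx":0,"ty":0,"tz":-4,"roll":0,"gripper":7.2}]'
python3 -m crank '[{"tx":0,"ty":0,"tz":-4,"roll":0,"gripper":0},{"tx":0,"ty":3,"tz":-3,"roll":0,"gripper":0},{"tx":0,"ty":4,"tz":0,"roll":0,"gripper":0},{"tx":0,"ty":4,"tz":0,"roll":0,"gripper":0},{"tx":0,"ty":4,"tz":0,"roll":0,"gripper":0},{"tx":0,"ty":0,"tz":0,"roll":0,"gripper":0},{"tx":0,"ty":0,"tz":0,"roll":0,"gripper":0},{"tx":0,"ty":0,"tz":0,"roll":0,"gripper":0}]'
python3 - <<'E'
from fit import *
p,d,m=cam('top');m=imaging.camera_model('top');q1=p[165:265,255:345]
p2,_,_=cam('side');q2=p2[150:250,255:345]
save(np.hstack([cv2.resize(q,None,fx=4.4,fy=4.4,interpolation=cv2.INTER_CUBIC) for q in(q1,q2)]),'stack.png')
E
```

```text
time: 46.9
eef_pos: [0.5385, -0.0527, 0.0466]
tcp_rot: [0.081, 0.997, -0.0, 0.0]
ft_force: [-2.1, 0.7, 5.2]
grip_width: 0.0525
gripper_force: 66.8
time: 47.7
eef_pos: [0.5382, -0.0526, 0.208]
tcp_rot: [0.081, 0.997, -0.0, 0.0]
ft_force: [0.2, -1.3, -0.1]
grip_width: 0.0722
gripper_force: 0.0
time: 48.5
eef_pos: [0.5625, 0.0947, 0.276]
tcp_rot: [0.082, 0.997, -0.0, -0.0]
ft_force: [-0.1, 0.1, 0.4]
grip_width: -0.0
gripper_force: 0.0
```

View pics/stack.png

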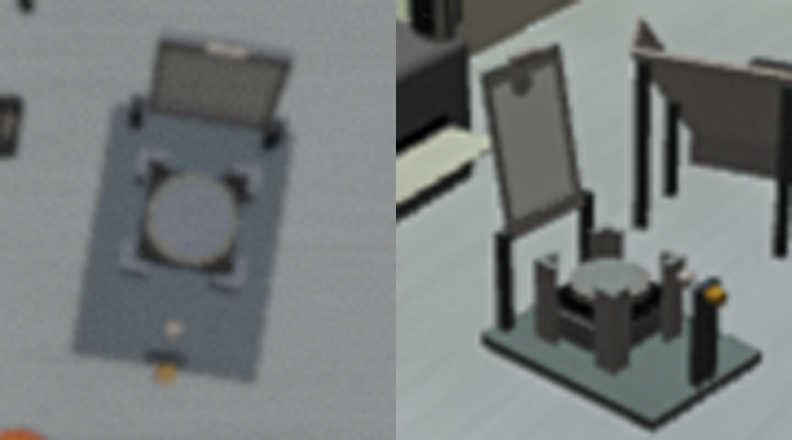

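The stack is centred and flat: in the left pane the bell disc sits at (190,218) among the four corner angles, and in the right pane it is level. Next I'll go behind the cover.

```bash
cat > ff.py <<'E'
from h import *
s=status.read_state();a=np.radians(-9.2);D=np.array(s['eef_pos'])-[.5392,-.0523,0]
print('fix x %.1f y %.1f z %.1f'%tuple(1000*np.array([D[0]*np.cos(a)+D[1]*np.sin(a),-D[0]*np.sin(a)+D[1]*np.cos(a),D[2]])),'F',np.round(s['ft_force'],1),'t',s['time'])
E
python3 -m crank '[{"tx":-3.2,"ty":0,"tz":0,"roll":0,"gripper":0},{"tx":-3.2,"ty":0,"tz":0,"roll":0,"gripper":0},{"tx":-3.2,"ty":0,"tz":0,"roll":0,"gripper":0},{"tx":-3.2,"ty":0,"tz":0,"roll":0,"gripper":0},{"tx":0,"ty":-3.7,"tz":0,"roll":0,"gripper":0},{"tx":0,"ty":-3.7,"tz":0,"roll":0,"gripper":0},{"tx":0,"ty":-3.7,"tz":0,"roll":0,"gripper":0},{"tx":0,"ty":-3.7,"tz":0,"roll":0,"gripper":0}]' >/dev/null
python3 -m crank '[{"tx":0,"ty":0,"tz":0,"roll":0,"gripper":0},{"tx":0,"ty":0,"tz":0,"roll":0,"gripper":0},{"tx":0,"ty":0,"tz":0,"roll":0,"gripper":0}]'; python3 ff.py
```

```text
time: 49.7
eef_pos: [0.6649, -0.0714, 0.2759]
tcp_rot: [0.082, 0.997, 0.0, -0.0]
ft_force: [-0.8, -0.3, -0.2]
grip_width: -0.0004
gripper_force: 0.0
fix x 127.2 y 1.2 z 275.9 F [-0.8 -0.3 -0.2] t 49.7
```

```bash

python3 -m crank '[{"tx":0,"ty":0,"tz":3.5,"roll":0,"gripper":0},{"tx":0,"ty":0,"tz":3.5,"roll":0,"gripper":0},{"tx":0,"ty":0,"tz":3.5,"roll":0,"gripper":0},{"tx":0,"ty":0,"tz":0,"roll":0,"gripper":0},{"tx":0,"ty":0,"tz":0,"roll":0,"gripper":0},{"tx":0,"ty":0,"tz":0,"roll":0,"gripper":0}]' >/dev/null; python3 ff.py
python3 -m crank '[{"tx":1.5,"ty":0,"tz":0,"roll":0,"gripper":0},{"tx":1.5,"ty":0,"tz":0,"roll":0,"gripper":0},{"tx":1.5,"ty":0,"tz":0,"roll":0,"gripper":0},{"tx":1.5,"ty":0,"tz":0,"roll":0,"gripper":0},{"tx":1,"ty":0,"tz":0.3,"roll":0,"gripper":0},{"tx":0,"ty":0,"tz":0,"roll":0,"gripper":0},{"tx":0,"ty":0,"tz":0,"roll":0,"gripper":0}]'; python3 ff.py
```

```text
fix x 129.0 y 1.8 z 173.5 F [-0.2 -0.6  0.8] t 50.3
time: 51.0
eef_pos: [0.5971, -0.0603, 0.169]
tcp_rot: [0.081, 0.997, -0.0, 0.001]
ft_force: [0.7, 0.0, 1.2]
grip_width: -0.0
gripper_force: 0.2
fix x 58.4 y 1.4 z 169.0 F [0.7 0.  1.2] t 51.0
```

```bash

python3 -m crank '[{"tx":0.7,"ty":0,"tz":0.4,"roll":0,"gripper":0},{"tx":1,"ty":0,"tz":0.4,"roll":0,"gripper":0},{"tx":1,"ty":0,"tz":0.4,"roll":0,"gripper":0},{"tx":0.9,"ty":0,"tz":0.65,"roll":0,"gripper":0},{"tx":0.9,"ty":0,"tz":0.65,"roll":0,"gripper":0},{"tx":0,"ty":0,"tz":0,"roll":0,"gripper":0},{"tx":0,"ty":0,"tz":0,"roll":0,"gripper":0}]' >/dev/null; python3 ff.py
python3 -m crank '[{"tx":0.7,"ty":0,"tz":0.8,"roll":0,"gripper":0},{"tx":0.7,"ty":0,"tz":0.9,"roll":0,"gripper":0},{"tx":0.45,"ty":0,"tz":1,"roll":0,"gripper":0},{"tx":0.45,"ty":0,"tz":1,"roll":0,"gripper":0},{"tx":0,"ty":0,"tz":0,"roll":0,"gripper":0},{"tx":0,"ty":0,"tz":0,"roll":0,"gripper":0}]' >/dev/null; python3 ff.py
python3 - <<'E'
from h import *
p,_,_=cam('side');save(cv2.resize(p[130:250,225:365],None,fx=5.5,fy=5,interpolation=cv2.INTER_CUBIC),'cov.png')
E
```

```text
fix x 11.6 y 1.6 z 142.4 F [0.5 0.2 1.5] t 51.7
fix x -11.7 y 1.6 z 105.1 F [ 0.5 -0.1  0.1] t 52.3
```

View pics/cov.png

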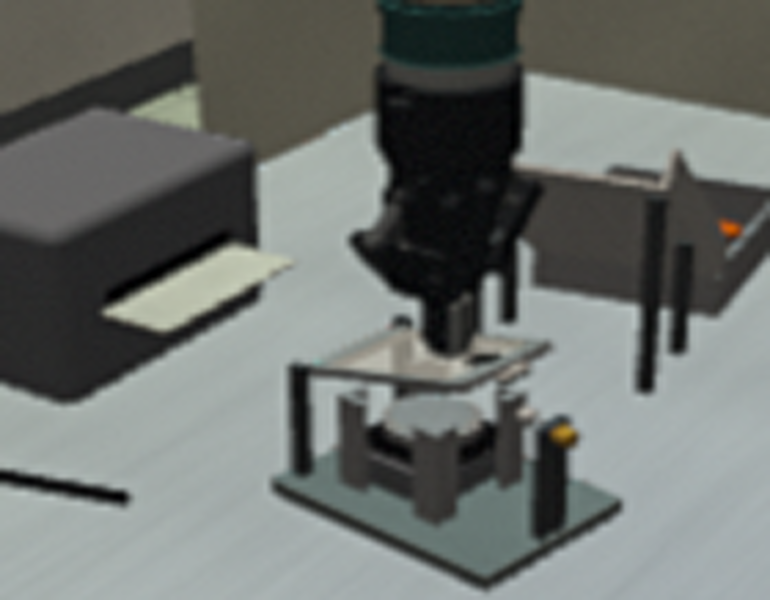

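```bash

python3 -m crank '[{"tx":0.9,"ty":0,"tz":0.1,"roll":0,"gripper":0},{"tx":0.9,"ty":0,"tz":0.1,"roll":0,"gripper":0},{"tx":0.9,"ty":0,"tz":0.1,"roll":0,"gripper":0},{"tx":0,"ty":-0.15,"tz":0,"roll":0,"gripper":0},{"tx":0,"ty":0,"tz":0,"roll":0,"gripper":0}]' >/dev/null; python3 ff.py
python3 -m crank '[{"tx":0.1,"ty":0,"tz":0.3,"roll":0,"gripper":0},{"tx":0,"ty":0,"tz":0.3,"roll":0,"gripper":0},{"tx":0,"ty":0,"tz":0.2,"roll":0,"gripper":0},{"tx":0,"ty":0,"tz":0,"roll":0,"gripper":0}]'; python3 ff.py
```

```text
fix x -38.4 y 0.0 z 102.8 F [-0.8  0.5  0.9] t 52.85
time: 53.25
eef_pos: [0.501, -0.0461, 0.0947]
tcp_rot: [0.081, 0.997, -0.0, -0.0]
ft_force: [-1.2, -0.6, 2.9]
grip_width: 0.0
gripper_force: 0.8
fix x -38.7 y 0.0 z 94.7 F [-1.2 -0.6  2.9] t 53.25
```

```bash

python3 -m crank '[{"tx":0.1,"ty":0,"tz":0.2,"roll":0,"gripper":0},{"tx":0,"ty":0,"tz":0.2,"roll":0,"gripper":0},{"tx":0,"ty":0,"tz":0,"roll":0,"gripper":0}]'
python3 -m crank '[{"tx":0,"ty":0,"tz":0.2,"roll":0,"gripper":0},{"tx":0,"ty":0,"tz":0.1,"roll":0,"gripper":0},{"tx":0,"ty":0,"tz":0,"roll":0,"gripper":0}]'
```

```text
time: 53.55
eef_pos: [0.5007, -0.046, 0.0919]
tcp_rot: [0.081, 0.997, -0.0, 0.001]
ft_force: [-0.6, -0.2, 4.9]
grip_width: -0.0001
gripper_force: 2.3
time: 53.85
eef_pos: [0.5004, -0.046, 0.088]
tcp_rot: [0.081, 0.997, -0.0, 0.0]
ft_force: [-0.0, -0.9, 1.0]
grip_width: -0.0
gripper_force: 0.6
```

```bash

python3 -m crank '[{"tx":0,"ty":0,"tz":0.1,"roll":0,"gripper":0},{"tx":0,"ty":0,"tz":0.1,"roll":0,"gripper":0},{"tx":0,"ty":0,"tz":0,"roll":0,"gripper":0}]'
python3 -m crank '[{"tx":0,"ty":0,"tz":0.1,"roll":0,"gripper":0},{"tx":0,"ty":0,"tz":0,"roll":0,"gripper":0}]'
```

```text
time: 54.15
eef_pos: [0.4998, -0.0457, 0.0854]
tcp_rot: [0.081, 0.997, 0.0, -0.0]
ft_force: [-0.1, 0.6, -0.7]
grip_width: -0.0004
gripper_force: 0.0
time: 54.35
eef_pos: [0.4996, -0.0457, 0.0843]
tcp_rot: [0.081, 0.997, 0.0, -0.0]
ft_force: [-0.4, -0.1, 0.6]
grip_width: -0.0002
gripper_force: 0.0
```

```bash

python3 -m crank '[{"tx":0,"ty":0,"tz":0.1,"roll":0,"gripper":0},{"tx":0,"ty":0,"tz":0,"roll":0,"gripper":0}]'
python3 - <<'E'
from h import *
for n in('side',):
  p,_,_=cam(n);save(cv2.resize(p[150:250,235:355],None,fx=6,fy=5.8,interpolation=cv2.INTER_CUBIC),'cov2.png')
E
```

```text
time: 54.55
eef_pos: [0.4998, -0.0457, 0.0836]
tcp_rot: [0.081, 0.997, 0.0, -0.0]
ft_force: [0.1, -0.3, 0.3]
grip_width: 0.0001
gripper_force: 0.0
```

View pics/cov2.png

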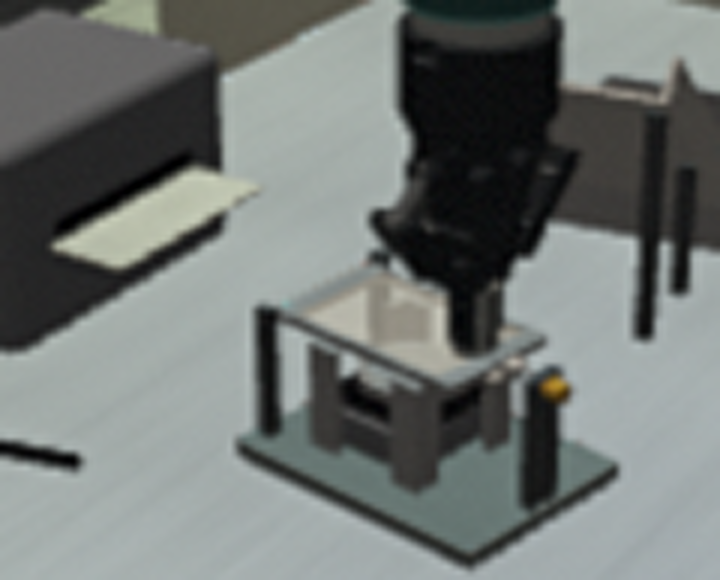

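The cover looks flat at its catch post at (440,380), and the pad is under the fingertips. I'll press it firmly to seat it, then lift off and check.

```bash

python3 -m crank '[{"tx":0,"ty":0,"tz":0.1,"roll":0,"gripper":0},{"tx":0,"ty":0,"tz":0.1,"roll":0,"gripper":0},{"tx":0,"ty":0,"tz":0,"roll":0,"gripper":0}]'
python3 -m crank '[{"tx":0,"ty":0,"tz":0.1,"roll":0,"gripper":0},{"tx":0,"ty":0,"tz":0,"roll":0,"gripper":0}]'
```

```text
time: 54.9
eef_pos: [0.5, -0.0458, 0.0826]
tcp_rot: [0.081, 0.997, -0.0, 0.0]
ft_force: [-2.8, -0.4, 7.2]
grip_width: 0.0
gripper_force: 3.7
time: 55.1
eef_pos: [0.5, -0.0458, 0.082]
tcp_rot: [0.081, 0.997, -0.0, 0.0]
ft_force: [-4.5, 1.3, 9.1]
grip_width: -0.0003
gripper_force: 4.9
```

```bash

python3 -m crank '[{"tx":0,"ty":0,"tz":0.1,"roll":0,"gripper":0},{"tx":0,"ty":0,"tz":0.1,"roll":0,"gripper":0},{"tx":0,"ty":0,"tz":0,"roll":0,"gripper":0}]'
python3 -m crank '[{"tx":0,"ty":0,"tz":-1,"roll":0,"gripper":0},{"tx":0,"ty":0,"tz":-3,"roll":0,"gripper":0},{"tx":0,"ty":0,"tz":-4,"roll":0,"gripper":0},{"tx":0,"ty":0,"tz":-4,"roll":0,"gripper":0},{"tx":2,"ty":0,"tz":-2,"roll":0,"gripper":0},{"tx":3,"ty":-2,"tz":0,"roll":0,"gripper":0},{"tx":3,"ty":-3,"tz":0,"roll":0,"gripper":0},{"tx":3,"ty":-3,"tz":0,"roll":0,"gripper":0}]'
python3 -m crank '[{"tx":0,"ty":-4,"tz":0,"roll":0,"gripper":0},{"tx":0,"ty":-4,"tz":0,"roll":0,"gripper":0},{"tx":0,"ty":-4,"tz":0,"roll":0,"gripper":0},{"tx":0,"ty":0,"tz":0,"roll":0,"gripper":0},{"tx":0,"ty":0,"tz":0,"roll":0,"gripper":0},{"tx":0,"ty":0,"tz":0,"roll":0,"gripper":0}]'
python3 - <<'E'
from h import *
P=[cam(n) for n in('top','side')]
save(np.vstack([np.hstack([cv2.resize(P[0][0][160:270,250:350],(395,400)),cv2.resize(P[1][0][160:250,250:350],(395,400))]),np.hstack([cv2.resize(P[0][0][150:290,350:480],(395,190)),cv2.resize(P[0][0][90:310,60:350],(395,190))])]),'fin.png')
a=np.radians(-9.2)
for (p,d,m) in P:
  C=cloud(m,d);X=C[...,0]-.5392;Y=C[...,1]+.0523;xf=X*np.cos(a)+Y*np.sin(a);yf=-X*np.sin(a)+Y*np.cos(a)
  for x in(-.05,-.04,-.02,0,.03,.05):
    k=(d>0)&(abs(xf-x)<.006)&(abs(yf)<.033);print(x,np.round(np.percentile(C[k][:,2]*1000,[50,90]),1))
E
```

```text
time: 55.4
eef_pos: [0.5001, -0.0458, 0.0806]
tcp_rot: [0.081, 0.997, -0.0, 0.0]
ft_force: [-5.1, 1.3, 14.2]
grip_width: -0.0002
gripper_force: 7.2
time: 56.2
eef_pos: [0.3775, -0.1072, 0.2191]
tcp_rot: [0.08, 0.997, -0.0, 0.0]
ft_force: [0.1, -1.4, -0.9]
grip_width: 0.0001
gripper_force: 0.0
time: 56.8
eef_pos: [0.3588, -0.2244, 0.2185]
tcp_rot: [0.081, 0.997, 0.0, -0.0]
ft_force: [-1.0, -0.1, -0.1]
grip_width: -0.0002
gripper_force: 0.0
-0.05 [84.6 86.2]
-0.04 [84.2 86.9]
-0.02 [84.3 86.2]
0 [84.4 86.6]
0.03 [84.6 86.5]
0.05 [85.1 87.6]
-0.05 [81.1 83.9]
-0.04 [34.4 83.3]
-0.02 [42.  83.6]
0 [80.2 83.9]
0.03 [83.4 84.9]
0.05 [83.6 85.3]
```

View pics/fin.png

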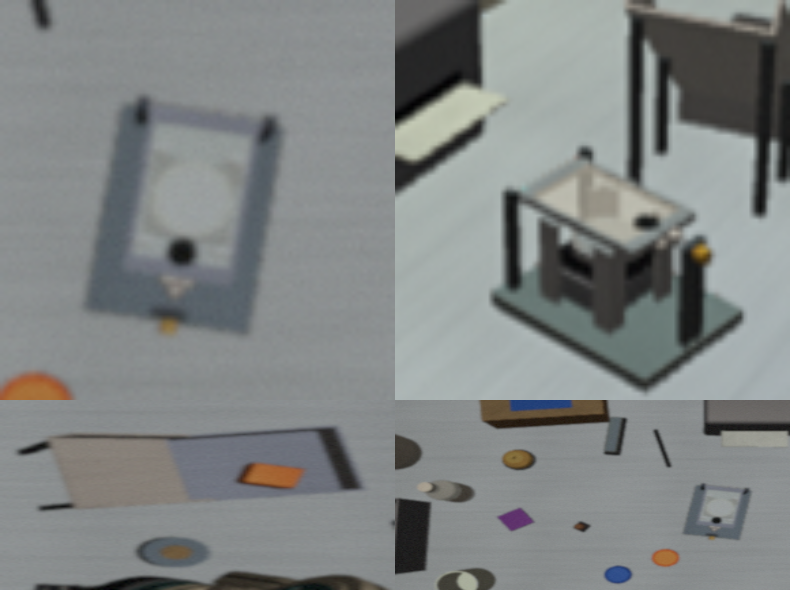

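The cover is shut and level at about 84.5 mm along its length, with the stack beneath it. The orange case lies in the tray at (475,270) of the lower left pane, and nothing else has moved. I'm handing in the job.

```bash
python3 -c "
from cell import order
print(order.sign_off())"
```

```text
the job is handed in; nothing more can be done
None
```

I handed the job in with the ear tip case in the lower tray, the stack (chestpiece, the two spacers on the counter, steel bell cover) flat in the pocket, and the cover held shut by its catch; no verdict came back.

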